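Fetch the charged cell from the bifold charging cupboard

TASK

Take hold of the upright steel handle of the blue bifold door and pull the door of the charging cupboard open until it is folded fully back. Press the red ejector lever inside all the way down so that the orange cell pack rises from its sloping cradle, then take the cell out and lay it down gently in the grey tray, lowering it into the tray before letting go. Leave the door folded open, and do not shift the glue bottle, the tape roll on the roof, the two screwdrivers or the side cutters.

Things in the scene. Friction and masses are not known exactly. Their poses are not given: they have to be found in the camera images.
- cupboard: White cupboard with clear roof and back, fixed, 120 deep (x) x 304 wide (y) x 215 mm high, front at -x (turned to the robot's right). Origin: centre of its underside; z up. Floor 15 mm thick, roof underside at z 205; a track bar across the front under the roof reaches down to z 195. Clear opening y -140 to +140; the +y side wall is cut away above z 90 in its front half. Door hinge plane x = -60.
- door (a joint): Angle q (rad) of the first leaf (far from the robot) of the blue bifold door, hinged at x -60, y -140 mm of the cupboard: 0 closed, 1.5 fully folded (stop); stays where left, under 3 N at the handle. Two leaves, each 140 wide, 12 thick outward, z 26 to 192. The fold comes 140*sin(q) out in front; the second leaf's free end runs along the track, 280*cos(q) from the jamb.
- grip_mid (a point): Point on the axis of the door handle, z 186 mm: an upright round steel post 12 mm thick, free at its top (z 206), down to z 144 where an arm holds it to the second leaf. It stands 45 mm off that leaf's face. At door angle q it is at x = -60 - 55*sin(q) - 56*cos(q), y = -140 + 225*cos(q) + 56*sin(q) mm in the cupboard's frame.
- grip: The same handle as a body (steel post and its arm); its origin lies in the hinge plane of the second leaf, 85 mm from the fold and 55 mm from the free end, at z 150 mm.
- cradle: Black cradle, fixed on the cupboard floor, same yaw. Origin: underside centre of its cell block. The block's upper face slopes 40 deg down to the front: normal (-0.643, 0, 0.766), uphill (0.766, 0, 0.643), centre 51 mm above the origin, 76 (uphill) x 45 (y) mm. Pocket in its middle: 54 uphill x 19 mm in y. The lever stands 50 mm to its +y side, on two aluminium cheeks.
- cell_mid (a point): Centre of the cell pack: rigid orange block, one end grey, 50 (x, length) x 16 (y) x 18 mm (z), about 40 g, loose. At the start it lies in the cradle's pocket, length uphill, z along the face's normal, top 1.5 mm below the face. With the lever fully down it has risen 17 mm along the normal and stands out 15.5 mm, kept from sliding by end lips.
- lever (a joint): Angle (rad) of the red ejector lever: 0 raised, 0.5 fully pressed (stop). It lifts the cell by 34 mm per rad and stays where it is left (about 2 N at the pad).
- lever_pad (a point): Centre of the upper face of the red thumb pad, 22 x 22 mm, at the front end of the ejector lever, which turns about a y axis at x 11.4, y 50, z 76 mm of the cradle, 45 mm uphill of the pad. The pad goes about 22 mm down against the face's normal; parallel to the face at half travel.
- tray: Grey open tray, fixed on the table in front of the cupboard, 80 (x) x 110 (y) x 20 mm high, walls and floor 4 mm. Origin: centre of its underside.
- glue_bottle: White glue bottle with yellow label, loose, 35 mm across and 98 mm high, standing about 85 mm to the +y side of the tray's centre. Origin: centre of its underside. Not to be disturbed.
- tape_a: Roll of brown tape, 92 mm across, 48 mm high, loose on the cupboard's roof. Origin: centre of its underside. Not to be disturbed.
- screwdriver_1: Red precision screwdriver lying on the table, 163 x 13 x 13 mm, loose; origin under its handle end part, the door passes over it. Not to be disturbed.
- screwdriver_2: Blue precision screwdriver lying on the table, 148 x 13 x 13 mm, loose; the door passes over it. Not to be disturbed.
- side_cutters: Blue-handled side cutters lying behind the cupboard, 120 x 49 x 12 mm, loose; origin at the underside centre. Not to be disturbed.

How it is judged (in metres and radians):
On the way, in this order (a step that is already met when the one before it is completed fails the run):
1. the robot has hold of the handle and has pulled the door half open (value of joint door above 0.75 rad and contact force between the fingers and grip above 0.2 N).
2. the door is folded fully back (value of joint door above 1.35 rad), for 0.2 s.
3. the ejector lever is fully down, with the door still open (value of joint lever above 0.43 rad and value of joint door above 1.3 rad), for 0.2 s.
4. the cell, still held by the fingers, is lowered into the tray (its centre under 42 mm above the table) (contact force between the fingers and cell above 0.3 N and height (world z) of cell_mid below 0.042 m and x of cell_mid in the frame of tray between -0.036 and 0.036 m and y of cell_mid in the frame of tray between -0.051 and 0.051 m).
At the end, for the whole second after the job is handed in: The cell pack lies on the floor of the grey tray, inside its walls, released and at rest; the door is still folded open (joint over 1.3 rad); the bystanders stand within 20 mm of where they were (x of cell_mid in the frame of tray between -0.036 and 0.036 m and y of cell_mid in the frame of tray between -0.051 and 0.051 m and height (world z) of cell_mid below 0.018 m and linear speed of cell below 0.02 m/s and value of joint door above 1.3 rad); the robot touches nothing.
It fails at once if the glue bottle is shifted by more than 20 mm or tipped by more than 0.35 rad (distance of glue_bottle from where it was at the start of the episode above 0.02 m or angle between glue_bottle's own z axis and vertical above 0.35 rad).
It fails at once if the roll of tape on the roof is shifted by more than 20 mm (distance of tape_a from where it was at the start of the episode above 0.02 m).
It fails at once if a screwdriver or the side cutters are shifted by more than 20 mm (distance of any of screwdriver_1, screwdriver_2, side_cutters from where it was at the start of the episode above 0.02 m).
It also fails if it takes over 64 s, if anything falls off the work surface, if the arm or the gripper's body presses on something with over 40 N, if the wrist force passes 120 N, or if a joint passes its speed limit or range.

ROBOT

A 6-joint arm with a two-finger parallel gripper is mounted at the origin on a cart in front of the work surface, level with it; the furniture and walls round the work are solid. World frame = base frame: x ahead of the robot, y to its left, z up, the work surface at z = 0. Lengths are in mm, angles in rad, forces in N, time in s.
With the tool pointing down it reaches from about 275 to 1000 mm from the base axis. Payload 8.4 kg.
Tool frame: the origin (TCP) lies midway between the tips of the shut fingers; the grasp point (between the pads) lies 19 mm behind it (r.grip_point_offset is the distance from the TCP to the grasp point, in mm); z points along the fingers, x is the direction in which the jaws open and shut, and the axes are right-handed (so a half turn about z gives the same grasp; the last joint's range is limited). The gripper opens to 85 mm and grips with 20 to 120 N. Pads are 22 mm wide; open, the fingers measure 114 mm over their backs; the gripper's body (76 mm by 85 mm) begins 54 mm behind the grasp point. The pads swing forward as they close: fully open they stand 13 mm farther back than shut.
Start: joints at [1.283, 0.353, 1.633, -0, 1.155, -0.002], TCP at [176.202, 599.651, 231.281] pointing down, gripper open.
Joint ranges: [-2.63, 2.63], [-0.92, 2.1], [0.06, 2.66], [-1.3, 4.44], [0, 2.69], [-3.02, 3.02]. Speed limits (rad/s): [2.22, 2.22, 2.79, 3.14, 3.14, 3.14].

INTERFACE

Orientations are given as [roll, pitch, yaw] about the fixed x, y, z axes, in that order (R = Rz(yaw) Ry(pitch) Rx(roll)).
In Python, from rig import monitor, vision, sign_off, r gives the robot as it stands.
- The arm moves only by the shell command python3 -m inch 'ROWS' [FORCE]. ROWS is JSON, a list of rows, each an object with "dp": the shift along the tool's x, y, z in mm, a list of three; "angular": the turn, a rotation vector about the tool's x, y, z in rad, a list of three; "fingers": the closure in counts, from 0 (fully open) to 255 (shut). A call has 1 to 12 rows; each row is the pose to reach, as a shift and turn from the pose commanded when the call began, along the tool's axes at that moment; what a row does not reach only later rows make up. A row lasts 1/12 s, in which the tool goes at most 41.7 mm and 7.16 degrees, less where a joint would pass 70% of its speed; a pose out of reach is approached as far as the arm can. A call with a gripper value outside its range is refused whole. The fingers move at their own pace and stop on an object; FORCE is the grip in N (left out, the last holds). Time passes only in rows, so rows that repeat a pose let the fingers close. It gives the time, the measured TCP pose, the force and the opening at its end, in the units of the state.
- monitor.sense(): the state, without advancing time (a new reading comes with each control period).
- vision.grab_frame(name): name is "scene" or "top" or "wrist"; returns (picture, depth): 480x640x3 uint8, blue, green, red; 480x640 float32, mm along the optical axis (not along the pixel's ray), 0 where there is no reading.
- vision.camera_params(name): a dict with "fx", "fy", "cx", "cy" (pixels), "R" (3x3) and "t" (3): a world point X has camera coordinates R X + t. Camera axes: x right, y down, z forward; pixel columns grow to the right and rows downward; lengths in mm; the calibration is good to about 2 mm. A picture is of the moment at which its call begins: read the wrist's pose just before it. camera_params takes no time and is no camera call; for the wrist camera it gives the pose at the moment of the call.
- sign_off(): hands the job in, once; it reports no verdict.
The state is a dict: "clock": time; "qpos": joint angles; "qvel": joint speeds; "joint_efforts": joint torques, N m; "eef_pos": TCP position; "tcp_rot": TCP orientation; "contact_force": force on the tool from outside, world axes, zero at the start; "wrist_torque": the same for the moment, N m; "opening": opening from 0.0 (shut) to 1.0 (fully open).
Only numpy, scipy, OpenCV 4.12 (cv2) and the standard library are available. Lean on these libraries where they do the work, as an engineer would, in place of code of your own. Each camera call takes 0.05 s, during which the arm holds its last target.

## Working session

There is one attempt and no reset: what is moved stays moved. The work goes in short steps, Python scripts to look and compute and a shell command to move; the robot and the scene stay as the last step left them, time stands still between calls to the robot, and variables do not carry over. Pictures are saved under pics/ and viewed, and the job is handed in when it is done.

```bash
ls; mkdir -p pics
python3 - <<'E'
from rig import monitor, vision, r
import cv2,numpy as np
print(monitor.sense())
for n in ["scene","top","wrist"]:
    p=vision.camera_params(n); print(n,p)
    a,d=vision.grab_frame(n); cv2.imwrite(f"pics/{n}0.png",a); np.save(f"pics/{n}0.npy",d)
E
```

```text
pics
{'clock': 0.0, 'qpos': array([ 1.28260715e+00,  3.53649396e-01,  1.63415839e+00, -1.66850776e-05,
        1.15519207e+00, -2.38526116e-03]), 'qvel': array([-0.0008432 ,  0.00078603,  0.00018512, -0.0012175 , -0.00017263,
       -0.00091932]), 'joint_efforts': array([-6.71200542e-04, -6.05254054e+01, -3.42082357e+01, -1.38717905e-04,
        9.29360715e-03,  3.81022190e-06]), 'eef_pos': array([176.06300443, 599.18029365, 230.55052453]), 'tcp_rot': array([3.14158075e+00, 1.40723061e-03, 1.28499915e+00]), 'contact_force': array([-0.39689769,  0.31814904,  0.63998249]), 'wrist_torque': array([-0.05324392, -0.0003409 , -0.02595855]), 'opening': 0.9954700494520168}
scene {'fx': 561.051120911368, 'fy': 561.051120911368, 'cx': 320.47394575280765, 'cy': 252.81983168769426, 'R': array([[-0.4330835 ,  0.90115485, -0.01893746],
       [ 0.36403942,  0.15565525, -0.91828467],
       [-0.82456897, -0.40458792, -0.39546761]]), 't': array([ 445.33132796,   15.88207023, 1464.85159892])}
top {'fx': 618.1960363378045, 'fy': 618.1960363378045, 'cx': 325.31724591931237, 'cy': 234.54080828798075, 'R': array([[ 0.2895016 , -0.9571673 ,  0.00442553],
       [-0.75208732, -0.23032888, -0.61750568],
       [ 0.59207557,  0.1754405 , -0.78655397]]), 't': array([-382.10736928,  406.6248904 , 1325.85157499])}
wrist {'fx': 410.28030759118656, 'fy': 410.28030759118656, 'cx': 312.7128789298141, 'cy': 238.83521835993415, 'R': array([[ 0.28085534,  0.95974949, -0.00109633],
       [ 0.92209794, -0.26952004,  0.27765868],
       [ 0.26618729, -0.07899285, -0.96067916]]), 't': array([-623.47819816,  -36.43750276,  378.96488101])}
```

View pics/scene0.png

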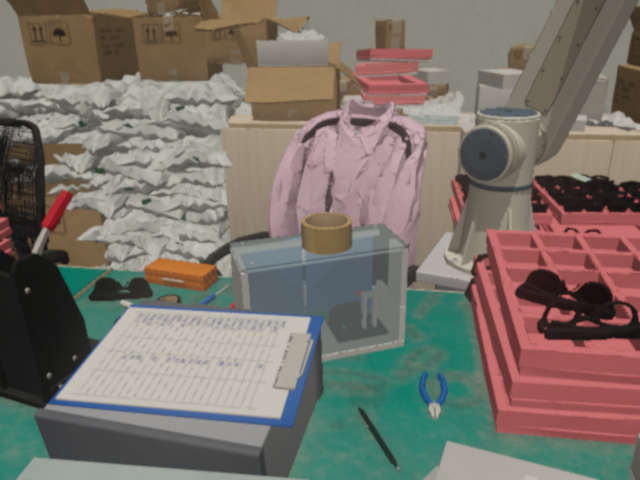

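View pics/top0.png

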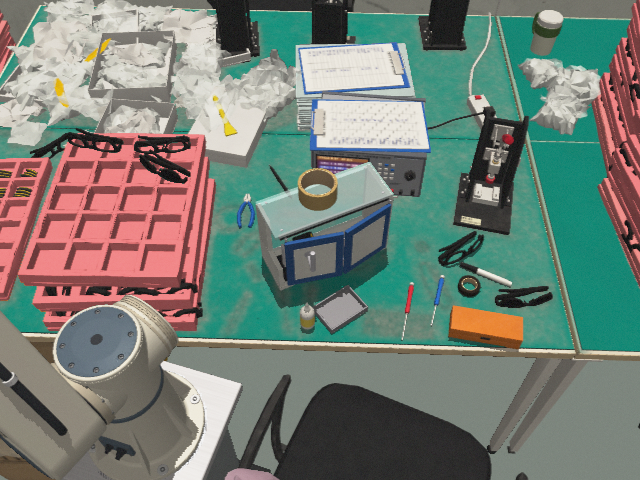

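View pics/wrist0.png

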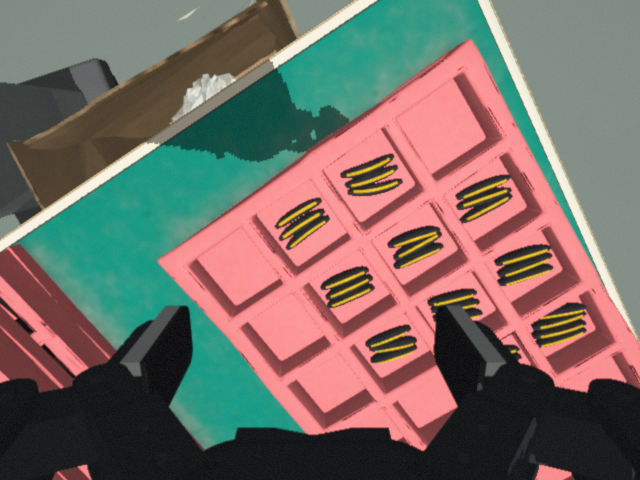

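```bash
cat > h.py <<'E'
import numpy as np,cv2
from rig import vision
def deproj(n,u,v,d=None,par=None,z=None):
    p=par or vision.camera_params(n)
    R=np.array(p["R"]);t=np.array(p["t"])
    ray=np.array([(u-p["cx"])/p["fx"],(v-p["cy"])/p["fy"],1.])
    if z is not None:
        c=-R.T@t; w=R.T@ray; return c+w*(z-c[2])/w[2]
    return R.T@(ray*d-t)
def proj(n,X,par=None):
    p=par or vision.camera_params(n)
    c=np.array(p["R"])@np.array(X)+p["t"]
    return np.array([p["fx"]*c[0]/c[2]+p["cx"],p["fy"]*c[1]/c[2]+p["cy"]])
def crop(src,dst,x0,y0,x1,y1,s):
    a=cv2.imread(src)[y0:y1,x0:x1]; a=cv2.resize(a,None,fx=s,fy=s,interpolation=cv2.INTER_CUBIC)
    cv2.imwrite(dst,a)
E
python3 -c "
from h import *
crop('pics/top0.png','pics/top0c.png',230,155,410,345,3.15)
crop('pics/scene0.png','pics/scene0c.png',220,200,420,370,4)"
```

```text
(no output)
```

View pics/top0c.png

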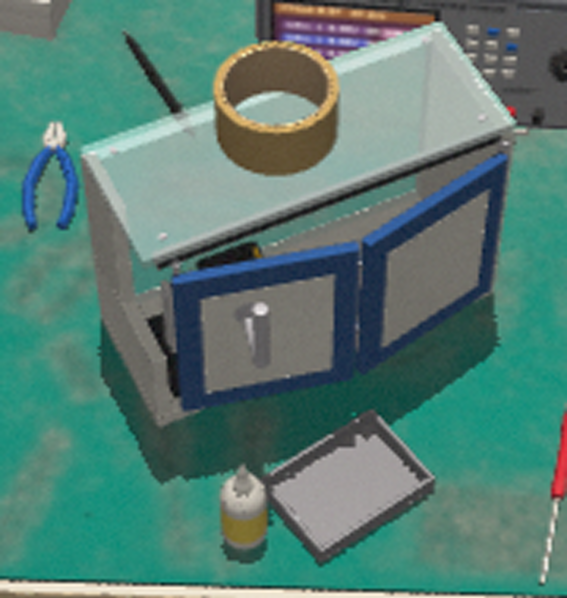

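View pics/scene0c.png

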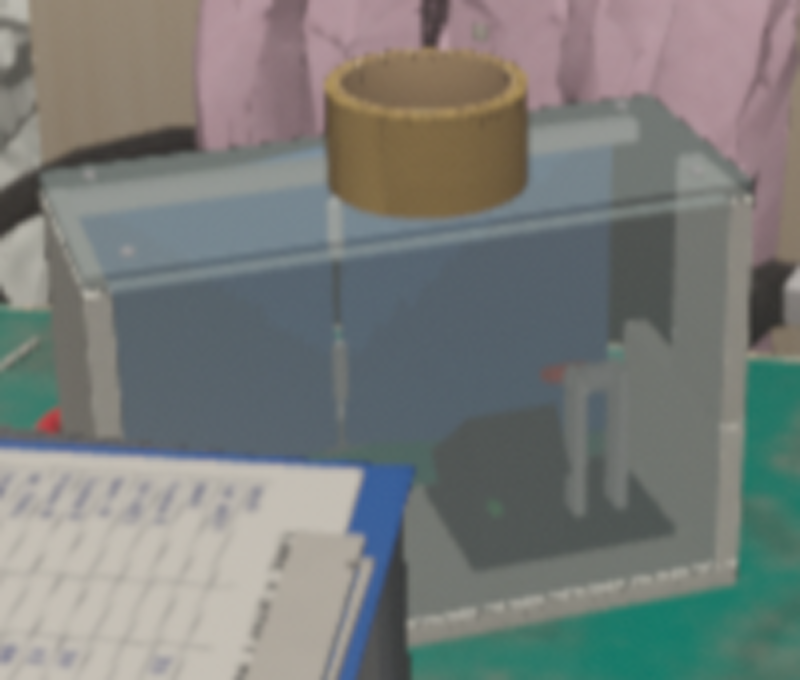

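Run:
```python
from h import *
f=lambda u,v,z:deproj('top',230+u/3.15,155+v/3.15,z=z).round(1)
P=[f(83,150,215),f(150,262,215),f(513,128,215),f(440,25,215)]
print(P)
P=np.array(P)
c=P.mean(0); ex=(P[0]+P[3]-P[1]-P[2])/2; ey=(P[0]+P[1]-P[3]-P[2])/2
print('c',c,np.linalg.norm(ex),np.linalg.norm(ey),np.arctan2(ex[1],ex[0]),np.arctan2(-ey[0],ey[1]))
print('tray',[f(*a,20) for a in [(270,478),(375,412),(436,482),(320,562)]])
print('handle top',f(261,309,206))
d=np.load('pics/top0.npy')
u,v=int(230+261/3.15),int(155+309/3.15);print(u,v,d[v-2:v+3,u-2:u+3]);print(deproj('top',u,v,d[v,u]))
for u,v in [(302,318),(250,210),(408,300),(437,290),(318,180)]:
    print(u,v,deproj('top',u,v,d[v,u]).round(0))
# door top corners
print('door free top',f(175,283,192),'fold',f(358,243,192),'hinge',f(505,157,192))
# scene roof corners
g=lambda u,v,z:deproj('scene',220+u/4,200+v/4,z=z).round(1)
print([g(45,175,215),g(95,285,215),g(752,188,215),g(625,98,215)])
```

```text
[array([488.1, -83.8, 215. ]), array([ 404.2, -165.8,  215. ]), array([ 601.9, -381.2,  215. ]), array([ 689.8, -303. ,  215. ])]
c [ 546.   -233.45  215.  ] 117.45135163121796 295.1260408706761 0.7504726119545166 0.7432169632210394
tray [array([ 373.8, -262. ,   20. ]), array([ 455.1, -322.5,   20. ]), array([ 407.3, -384. ,   20. ]), array([ 315.5, -319. ,   20. ])]
handle top [ 394.2 -250.5  206. ]
312 253 [[1420.4834 1421.7183 1357.8481 1353.8844 1431.8651]
 [1358.4178 1353.7662 1353.7323 1350.39   1357.8298]
 [1358.6416 1356.6873 1358.7809 1356.6321 1352.231 ]
 [1357.7936 1351.2607 1354.7734 1358.2117 1354.5538]
 [1358.6287 1353.7816 1358.3539 1351.6975 1358.3903]]
[ 396.94640278 -247.63394887  201.70000154]
302 318 [ 321. -245.   45.]
250 210 [625.   5.   4.]
408 300 [ 464. -470.   10.]
437 290 [ 514. -532.    9.]
318 180 [ 589. -202.  225.]
door free top [ 408.  -181.9  192. ] fold [ 481.1 -296.4  192. ] hinge [ 592.4 -379.4  192. ]
[array([ 613.8, -375.7,  215. ]), array([ 705.2, -289.7,  215. ]), array([502.7, -75.7, 215. ]), array([ 417.3, -167.4,  215. ])]
```

```bash
python3 - <<'E'
import rig
from rig import r,monitor,vision
print([x for x in dir(r) if x[0]!='_'],r.grip_point_offset, [x for x in dir(monitor) if x[0]!='_'])
E
python3 - <<'E'
import numpy as np
th=.747;c,s=np.cos(th),np.sin(th);R=np.array([[c,-s],[s,c]])
for q in [0,.18,.3,.5,.75,1,1.25,1.4,1.5]:
    l=np.array([-60-55*np.sin(q)-56*np.cos(q),-140+225*np.cos(q)+56*np.sin(q)])
    w=R@l+[546,-233.5];print(q,l.round(),w.round(),np.hypot(*w).round(),np.arctan2(w[1],w[0]).round(2))
E
```

```text
['MotionError', 'grip_point_offset'] 18.700000000000003 ['sense']
0 [-116.   85.] [ 403. -250.] 474.0 -0.56
0.18 [-125.   91.] [ 392. -251.] 466.0 -0.57
0.3 [-130.   91.] [ 389. -255.] 465.0 -0.58
0.5 [-136.   84.] [ 389. -264.] 470.0 -0.6
0.75 [-138.   63.] [ 402. -281.] 491.0 -0.61
1 [-137.   29.] [ 426. -305.] 524.0 -0.62
1.25 [-130.  -16.] [ 462. -333.] 569.0 -0.63
1.4 [-124.  -47.] [ 487. -352.] 601.0 -0.63
1.5 [-119.  -68.] [ 505. -364.] 623.0 -0.62
```

```bash
cat > plan.py <<'E'
import sys,json,numpy as np
from rig import monitor
from scipy.spatial.transform import Rotation as Ro
def to(pos,rot=None):
    s=monitor.sense(); Rc=Ro.from_euler('xyz',s['tcp_rot'])
    Rt=Rc if rot is None else (Ro.from_matrix(rot) if np.ndim(rot)==2 else Ro.from_euler('xyz',rot))
    dp=Rc.as_matrix().T@(np.array(pos)-s['eef_pos']); a=(Rc.inv()*Rt).as_rotvec()
    return dp.round(1),a.round(3)
E
python3 - <<'E'
from plan import *; from h import *
print(to([392,-251,300],[np.pi,0,-.57]))
print(to([330,170,330],[np.pi,0,.45]))
p=vision.camera_params('wrist');s=monitor.sense();Rc=Ro.from_euler('xyz',s['tcp_rot']).as_matrix()
print(Rc.T@(-p['R'].T@p['t']-s['eef_pos']), p['R']@Rc)
print(deproj('top',230+277/3.15,155+90/3.15,z=263))
d=np.load('pics/top0.npy')
for u,v in [(100,200),(150,280),(200,250),(60,280),(130,150)]: print(u,v,deproj('top',u,v,d[v,u]).round())
E
```

```text
(array([-755. ,  446.9,  -68.5]), array([1.000e-03, 1.000e-03, 1.855e+00]))
(array([-368.6,  268.7,  -98.9]), array([0.   , 0.001, 0.835]))
[  -0.93332178  -70.92230915 -142.86398284] [[ 9.99999346e-01 -1.13292008e-03 -1.56508614e-04]
 [ 1.04490822e-03  9.60673689e-01 -2.77677821e-01]
 [ 4.64940486e-04  2.77677476e-01  9.60674244e-01]]
[ 544.67024434 -215.74333977  263.        ]
100 200 [437. 314. 147.]
150 280 [247.  78. 167.]
200 250 [416.  50.  71.]
60 280 [194. 272. 158.]
130 150 [615. 326. 149.]
```

```bash
python3 -m inch '[{"dp":[-20,14,-35],"angular":[0,0,0.1],"fingers":90},{"dp":[-55,40,-70],"angular":[0,0,0.2],"fingers":90},{"dp":[-90,65,-99],"angular":[0,0,0.3],"fingers":90},{"dp":[-123,90,-99],"angular":[0,0,0.4],"fingers":90},{"dp":[-156,114,-99],"angular":[0,0,0.5],"fingers":90},{"dp":[-189,138,-99],"angular":[0,0,0.6],"fingers":90},{"dp":[-222,162,-99],"angular":[0,0,0.7],"fingers":90},{"dp":[-255,186,-99],"angular":[0,0,0.8],"fingers":90},{"dp":[-288,210,-99],"angular":[0,0,0.835],"fingers":90},{"dp":[-321,234,-99],"angular":[0,0,0.835],"fingers":90},{"dp":[-369,269,-99],"angular":[0,0,0.835],"fingers":90},{"dp":[-369,269,-99],"angular":[0,0,0.835],"fingers":90}]' 60
python3 -c "
from plan import *
print(to([392,-251,300],[np.pi,0,-.57]));print(monitor.sense()['qpos'])"
```

```text
clock: 1.15
eef_pos: [330.3, 167.4, 330.4]
tcp_rot: [3.141, -0.0, 0.45]
contact_force: [1.7, 0.9, -0.2]
opening: 0.644
(array([-126.4,  403.6,   30.5]), array([ 0.00e+00, -1.00e-03,  1.02e+00]))
[ 4.65444573e-01 -1.65252065e-01  1.99108287e+00 -5.01359835e-04
  1.31533354e+00  1.55301130e-02]
```

```bash
python3 -m inch '[{"dp":[-10,34,0],"angular":[0,0,0.1],"fingers":90},{"dp":[-20,70,0],"angular":[0,0,0.2],"fingers":90},{"dp":[-31,106,0],"angular":[0,0,0.3],"fingers":90},{"dp":[-42,142,0],"angular":[0,0,0.4],"fingers":90},{"dp":[-53,178,0],"angular":[0,0,0.5],"fingers":90},{"dp":[-64,214,0],"angular":[0,0,0.6],"fingers":90},{"dp":[-76,250,0],"angular":[0,0,0.7],"fingers":90},{"dp":[-88,286,0],"angular":[0,0,0.8],"fingers":90},{"dp":[-100,322,5],"angular":[0,0,0.9],"fingers":90},{"dp":[-112,358,15],"angular":[0,0,1.0],"fingers":90},{"dp":[-126,392,25],"angular":[0,0,1.02],"fingers":90},{"dp":[-126,404,30],"angular":[0,0,1.02],"fingers":90}]'
python3 - <<'E'
from plan import *
from h import *
print(monitor.sense()['eef_pos'])
import pickle
p=vision.camera_params('wrist');a,d=vision.grab_frame('wrist');cv2.imwrite('pics/w1.png',a);pickle.dump((p,d),open('pics/w1.pkl','wb'))
E
```

```text
clock: 2.15
eef_pos: [391.8, -252.8, 299.1]
tcp_rot: [3.14, 0.0, -0.574]
contact_force: [-0.9, -0.1, 0.0]
opening: 0.646
[ 391.77589737 -252.77917267  299.06066032]
```

View pics/w1.png

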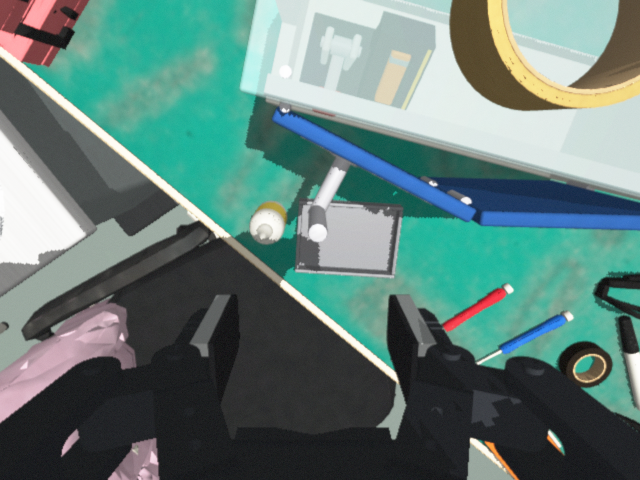

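```bash
python3 -c "
from h import *
crop('pics/w1.png','pics/w1a.png',230,0,450,290,2.05)
crop('pics/w1.png','pics/w1b.png',270,0,450,120,4.4)"
```

```text
(no output)
```

View pics/w1a.png

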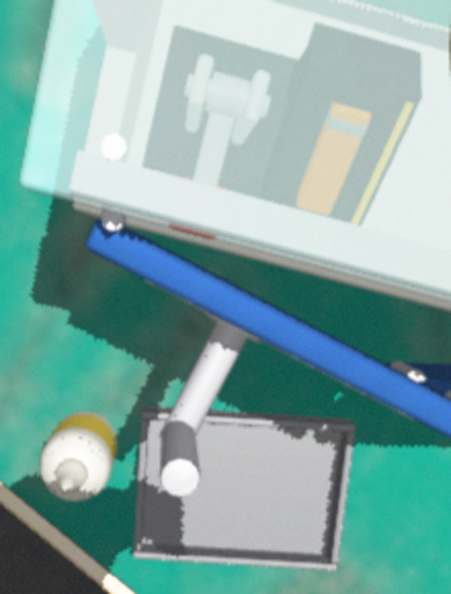

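View pics/w1b.png

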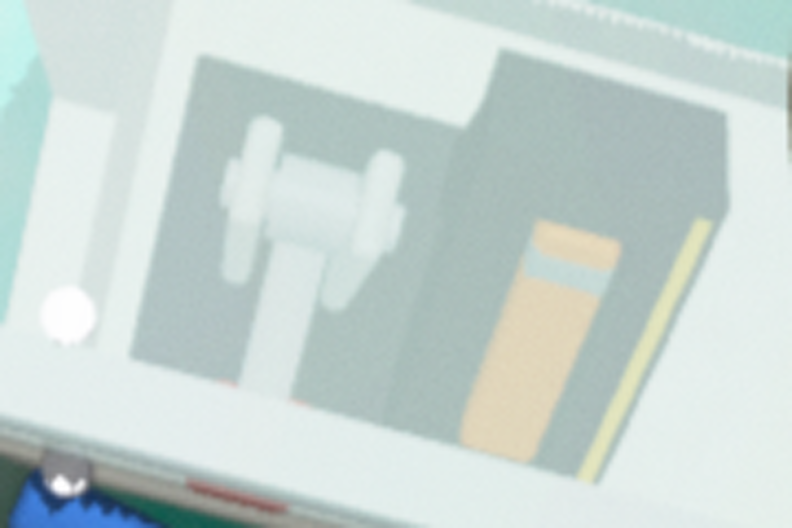

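Run:
```python
from h import *
import pickle
p,d=pickle.load(open('pics/w1.pkl','rb'))
fa=lambda u,v,z:deproj('',230+u/2.05,v/2.05,par=p,z=z).round(1)
fb=lambda u,v,z:deproj('',270+u/4.4,v/4.4,par=p,z=z).round(1)
print('handle',fa(181,477,206))
T=np.array([fa(142,408,20),fa(355,420,20),fa(340,568,20),fa(135,555,20)]);print('tray',T,T.mean(0));
e=(T[1]+T[2]-T[0]-T[3])/2;print(np.linalg.norm(e),np.arctan2(e[1],e[0]));e=(T[2]+T[3]-T[0]-T[1])/2;print(np.linalg.norm(e),np.arctan2(e[1],e[0]))
print('roof front left',fa(22,183,215),'other roof front pts',deproj('',640,205,par=p,z=215) )
up=(fb(540,222,81)+fb(620,240,81))/2; lo=(fb(462,440,49)+fb(530,460,49))/2
print('cell',up,lo,(up+lo)/2,np.linalg.norm(up-lo),np.arctan2(up[1]-lo[1],up[0]-lo[0]))
print('cheeks/pivot',fb(315,205,91), 'bottle top',fa(75,475,98))
print('door free hinge',fa(112,228,192))
```

```text
handle [ 397.1 -250.3  206. ]
tray [[ 374.9 -253.1   20. ]
 [ 462.8 -317.1   20. ]
 [ 416.4 -383.3   20. ]
 [ 328.1 -317.4   20. ]] [ 395.55  -317.725   20.   ]
109.4537002572321 -0.6352783612753719
80.18180903421923 -2.1909733227452244
roof front left [ 406.1 -161.1  215. ] other roof front pts [ 559.07163954 -332.7288714   215.        ]
cell [ 518.55 -189.3    81.  ] [ 491.4 -215.8   49. ] [ 504.975 -202.55    65.   ] 49.632373507621 0.7732831923075105
cheeks/pivot [ 478.4 -160.1   91. ] bottle top [ 345.3 -250.9   98. ]
door free hinge [ 418.2 -181.4  192. ]
```

```bash
python3 -c "
from plan import *
print(to([396.8,-250.3,168]))"
```

```text
(array([  2.6,  -4.2, 130.4]), array([0., 0., 0.]))
```

```bash
python3 -m inch '[{"dp":[3,-4,20],"angular":[0,0,0],"fingers":90},{"dp":[3,-4,50],"angular":[0,0,0],"fingers":90},{"dp":[3,-4,80],"angular":[0,0,0],"fingers":90},{"dp":[3,-4,110],"angular":[0,0,0],"fingers":90},{"dp":[3,-4,130],"angular":[0,0,0],"fingers":90},{"dp":[3,-4,130],"angular":[0,0,0],"fingers":90},{"dp":[3,-4,130],"angular":[0,0,0],"fingers":240},{"dp":[3,-4,130],"angular":[0,0,0],"fingers":240},{"dp":[3,-4,130],"angular":[0,0,0],"fingers":240},{"dp":[3,-4,130],"angular":[0,0,0],"fingers":240},{"dp":[3,-4,130],"angular":[0,0,0],"fingers":240},{"dp":[3,-4,130],"angular":[0,0,0],"fingers":240}]' 50
python3 - <<'E'
from h import *
a,d=vision.grab_frame('wrist');cv2.imwrite('pics/w2.png',a)
E
```

```text
clock: 3.2
eef_pos: [398.3, -247.6, 171.8]
tcp_rot: [-3.141, -0.003, -0.57]
contact_force: [1.1, 0.6, 7.5]
opening: 0.122
```

View pics/w2.png

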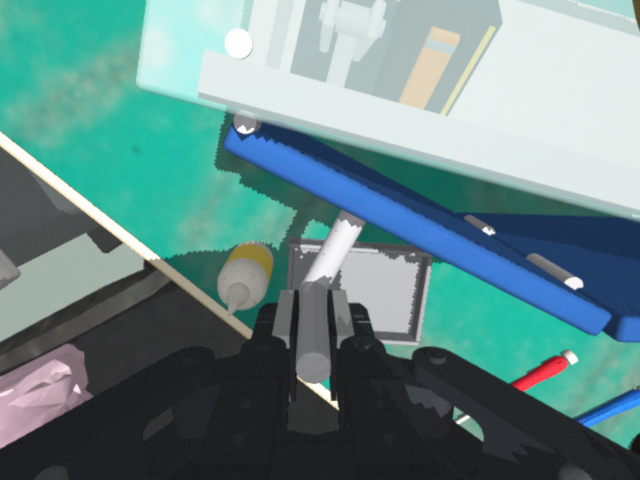

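```bash
cat > arc.py <<'E'
from plan import *
th=.747;c,s=np.cos(th),np.sin(th);R2=np.array([[c,-s],[s,c]]);C=np.array([550,-232.5])
def hand(q): return R2@np.array([-60-55*np.sin(q)-56*np.cos(q),-140+225*np.cos(q)+56*np.sin(q)])+C
if __name__=='__main__':
    st=monitor.sense();Rc=Ro.from_euler('xyz',st['tcp_rot']).as_matrix()
    h=hand(np.linspace(.0,1.5,1501)); 
    q0=float(sys.argv[1]); print(hand(q0))
    for q in np.arange(q0,1.56,.1):
        w=np.r_[hand(q)-hand(q0),0]; print(round(q,2),w.round(1),(Rc.T@w).round(1))
E
sed -i '/linspace/d' arc.py; python3 arc.py .18; python3 arc.py 0
```

```text
[ 396.23192813 -250.3345983 ]
0.18 [0. 0. 0.] [0. 0. 0.]
0.28 [-3.2 -2.5  0. ] [-1.3  3.9 -0. ]
0.38 [-4.3 -6.3  0. ] [-0.3  7.6 -0. ]
0.48 [ -3.4 -11.3   0. ] [ 3.2 11.3  0. ]
0.58 [ -0.3 -17.4   0. ] [ 9.1 14.8  0. ]
0.68 [  4.7 -24.5   0. ] [17.2 18.1  0. ]
0.78 [ 11.8 -32.7   0. ] [27.6 21.2  0.1]
0.88 [ 20.9 -41.8   0. ] [40.1 24.   0.1]
0.98 [ 31.7 -51.8   0. ] [54.7 26.5  0.2]
1.08 [ 44.3 -62.5   0. ] [71.  28.7  0.2]
1.18 [ 58.5 -73.8   0. ] [89.1 30.6  0.3]
1.28 [ 74.1 -85.7   0. ] [108.7  32.1   0.3]
1.38 [ 91.1 -97.9   0. ] [129.5  33.2   0.4]
1.48 [ 109.2 -110.4    0. ] [151.5  34.    0.4]
[ 407.13480973 -248.9480214 ]
0.0 [0. 0. 0.] [0. 0. 0.]
0.1 [-6.9 -0.3  0. ] [-5.6  3.9 -0. ]
0.2 [-11.7  -1.8   0. ] [-8.9  7.8 -0. ]
0.3 [-14.5  -4.6   0. ] [-9.7 11.7 -0. ]
0.4 [-15.2  -8.6   0. ] [-8.2 15.4 -0. ]
0.5 [-13.8 -13.8   0. ] [-4.2 19.1 -0. ]
0.6 [-10.4 -20.1   0. ] [ 2.1 22.5 -0. ]
0.7 [ -4.9 -27.5   0. ] [10.7 25.8  0. ]
0.8 [  2.6 -35.9   0. ] [21.5 28.8  0.1]
0.9 [ 12.  -45.2   0. ] [34.5 31.5  0.1]
1.0 [ 23.2 -55.3   0. ] [49.4 34.   0.1]
1.1 [ 36.1 -66.1   0. ] [66.1 36.2  0.2]
1.2 [ 50.6 -77.5   0. ] [84.5 38.   0.2]
1.3 [ 66.5 -89.5   0. ] [104.3  39.4   0.3]
1.4 [  83.7 -101.8    0. ] [125.4  40.5   0.4]
1.5 [ 102.  -114.3    0. ] [147.6  41.2   0.4]
```

```bash
python3 -m inch '[{"dp":[-1,4,0],"angular":[0,0,0],"fingers":240},{"dp":[0,7.5,0],"angular":[0,0,0],"fingers":240},{"dp":[3,11.5,0],"angular":[0,0,0],"fingers":240},{"dp":[9,15,0],"angular":[0,0,0],"fingers":240},{"dp":[17,18,0],"angular":[0,0,0],"fingers":240},{"dp":[17,18,0],"angular":[0,0,0],"fingers":240}]' 50
python3 - <<'E'
from h import *
a,d=vision.grab_frame('wrist');cv2.imwrite('pics/w3.png',a)
from rig import monitor
print(monitor.sense())
E
```

```text
clock: 3.75
eef_pos: [403.3, -272.0, 171.7]
tcp_rot: [-3.14, -0.002, -0.571]
contact_force: [0.1, 3.9, 9.1]
opening: 0.124
{'clock': 3.8, 'qpos': array([-5.97134337e-01,  2.08498718e-01,  1.98391355e+00,  1.53197665e-03,
        9.46913645e-01, -2.67366984e-02]), 'qvel': array([ 3.74912309e-03, -8.27598609e-03,  8.21981574e-03,  2.16990435e-05,
       -3.02258964e-03,  2.30312448e-03]), 'joint_efforts': array([ -1.77186985, -40.72698712, -27.38270223,  -1.17895804,
        -0.39475515,  -0.3401853 ]), 'eef_pos': array([ 403.09400309, -271.74980808,  171.68537583]), 'tcp_rot': array([-3.14040828e+00, -2.29867087e-03, -5.71292557e-01]), 'contact_force': array([1.56657619, 3.27980449, 7.84109934]), 'wrist_torque': array([ 0.54273299, -0.11714581, -0.27379261]), 'opening': 0.12195492236401564}
```

View pics/w3.png

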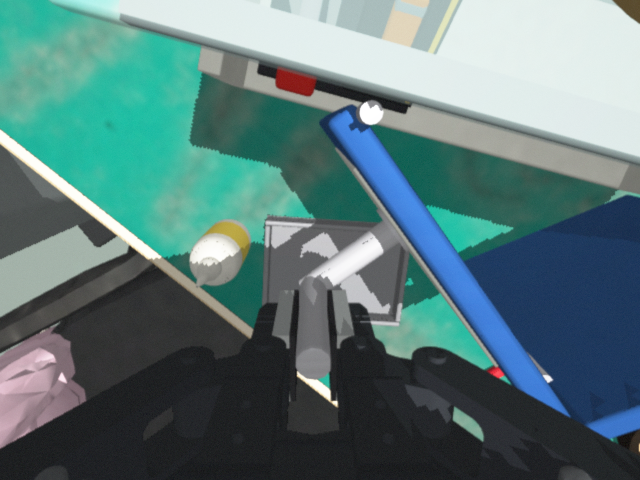

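```bash
python3 -m inch '[{"dp":[10,3,0],"angular":[0,0,0],"fingers":240},{"dp":[23,6,0],"angular":[0,0,0],"fingers":240},{"dp":[37,8,0],"angular":[0,0,0],"fingers":240},{"dp":[54,10.5,0],"angular":[0,0,0],"fingers":240},{"dp":[72,12.5,0],"angular":[0,0,0],"fingers":240},{"dp":[90,14,0],"angular":[0,0,0],"fingers":240},{"dp":[105,15,0],"angular":[0,0,0],"fingers":240},{"dp":[118,15.5,0],"angular":[0,0,0],"fingers":240},{"dp":[128,16,0],"angular":[0,0,0],"fingers":240},{"dp":[128,16,0],"angular":[0,0,0],"fingers":240}]' 50
python3 - <<'E'
from h import *
a,d=vision.grab_frame('wrist');cv2.imwrite('pics/w4.png',a)
E
```

```text
clock: 4.63
eef_pos: [503.0, -355.0, 171.4]
tcp_rot: [-3.141, -0.003, -0.57]
contact_force: [1.3, 2.2, 9.5]
opening: 0.12
```

View pics/w4.png

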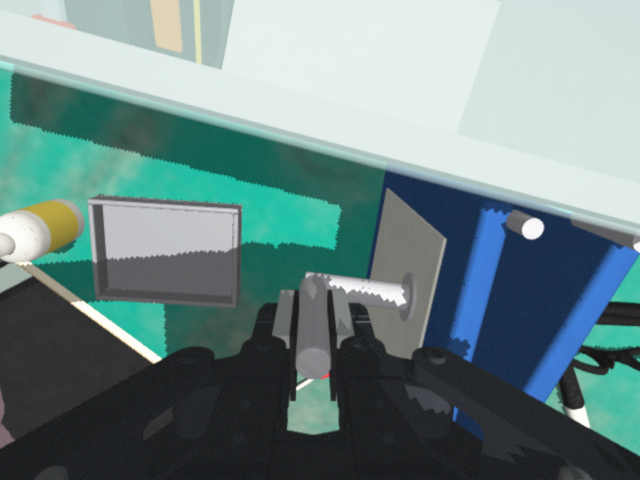

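```bash
python3 -m inch '[{"dp":[4,0.5,0],"angular":[0,0,0],"fingers":240},{"dp":[8,0.5,0],"angular":[0,0,0],"fingers":240},{"dp":[12,0.5,0],"angular":[0,0,0],"fingers":240},{"dp":[12,0.5,0],"angular":[0,0,0],"fingers":240},{"dp":[12,0.5,0],"angular":[0,0,0],"fingers":240}]' 50
```

```text
clock: 5.1
eef_pos: [511.3, -361.2, 171.5]
tcp_rot: [3.141, -0.002, -0.57]
contact_force: [0.9, -0.7, 6.0]
opening: 0.124
```

```bash
python3 -m inch '[{"dp":[4,0.5,0],"angular":[0,0,0],"fingers":240},{"dp":[6,0.5,0],"angular":[0,0,0],"fingers":240},{"dp":[6,0.5,0],"angular":[0,0,0],"fingers":240},{"dp":[6,0.5,0],"angular":[0,0,0],"fingers":240}]' 50
python3 - <<'E'
from h import *
a,d=vision.grab_frame('top');cv2.imwrite('pics/t1.png',a); crop('pics/t1.png','pics/t1c.png',230,155,450,345,3)
E
```

```text
clock: 5.43
eef_pos: [512.1, -361.8, 171.3]
tcp_rot: [-3.141, 0.008, -0.57]
contact_force: [-14.8, 13.1, 21.1]
opening: 0.12
```

View pics/t1c.png

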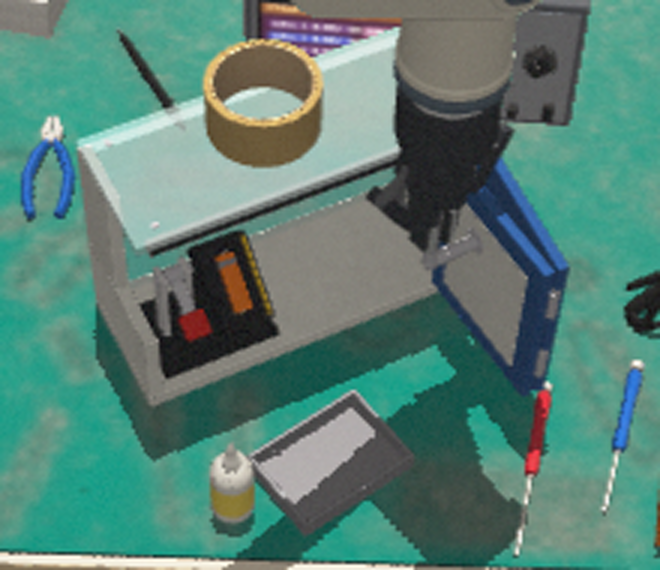

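```bash
python3 -m inch '[{"dp":[-3,0,0],"angular":[0,0,0],"fingers":240},{"dp":[-5,0,0],"angular":[0,0,0],"fingers":160},{"dp":[-5,0,0],"angular":[0,0,0],"fingers":140},{"dp":[-5,0,0],"angular":[0,0,0],"fingers":140},{"dp":[-5,0,0],"angular":[0,0,0],"fingers":140},{"dp":[-5,0,-25],"angular":[0,0,0],"fingers":140},{"dp":[-5,0,-60],"angular":[0,0,0],"fingers":140},{"dp":[-5,0,-100],"angular":[0,0,0],"fingers":140},{"dp":[-5,0,-130],"angular":[0,0,0],"fingers":140},{"dp":[-5,0,-130],"angular":[0,0,0],"fingers":140}]' 50
python3 - <<'E'
from h import *
a,d=vision.grab_frame('top');cv2.imwrite('pics/t2.png',a); crop('pics/t2.png','pics/t2c.png',230,155,450,345,3);np.save('pics/t2.npy',d)
crop('pics/t2.png','pics/t2d.png',255,220,335,295,8)
E
```

```text
clock: 6.32
eef_pos: [513.9, -363.7, 307.4]
tcp_rot: [3.141, -0.01, -0.57]
contact_force: [1.1, -0.2, 0.4]
opening: 0.455
```

View pics/t2c.png

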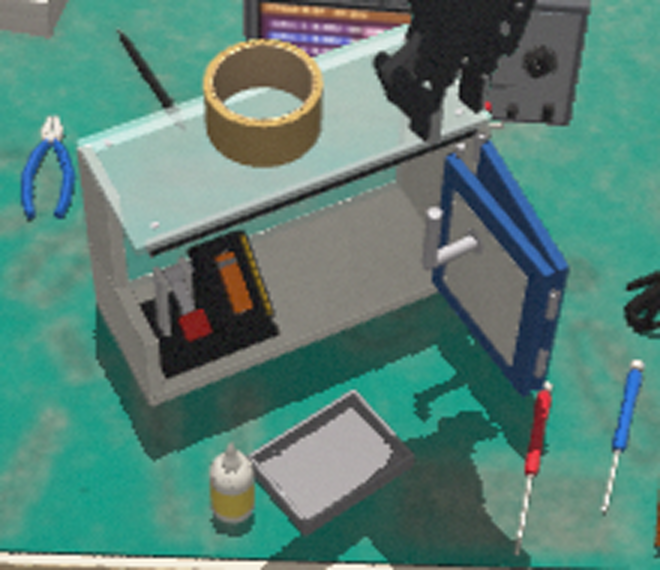

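View pics/t2d.png

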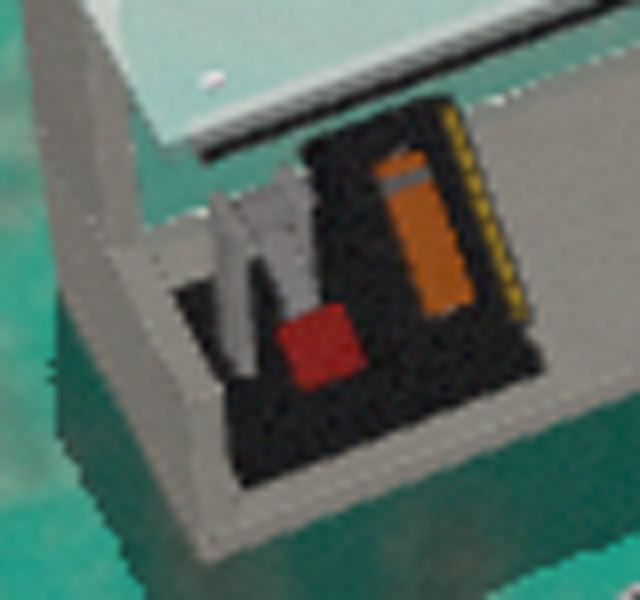

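Run:
```python
from h import *
f=lambda u,v,z:deproj('top',255+u/8,220+v/8,z=z).round(1)
d=np.load('pics/t2.npy')
g=lambda u,v:deproj('top',255+u/8,220+v/8,np.median(d[int(220+v/8)-1:int(220+v/8)+2,int(255+u/8)-1:int(255+u/8)+2])).round(1)
th=.747;c,s=np.cos(th),np.sin(th);R=np.array([[c,-s],[s,c]])
for n,u,v,z in [('cell',428,235,65),('pad',322,345,71.5)]:
    w=f(u,v,z);print(n,w,g(u,v), R.T@(w[:2]-[551,-232]))
print('pred pad from cell', np.array([505,-202.5])+R@[-29,50])
print('floor front left', f(212,560,15), f(212,560,0), np.array([551,-232])+R@[-60,152])
```

```text
cell [ 500.7 -203.8   65. ] [ 503.6 -202.8   60.9] [-17.74641787  54.86706346]
pad [ 447.  -187.4   71.5] [ 444.6 -188.3   75.2] [-46.00491884 103.38620528]
pred pad from cell [ 449.74978434 -185.51725378]
floor front left [ 397.9 -166.2   15. ] [ 406.9 -162.2    0. ] [ 403.70119497 -161.23940336]
```

Run:
```python
import numpy as np
from rig import monitor
from scipy.optimize import least_squares
s=monitor.sense();print(s['qpos'],s['eef_pos'])
D=[([1.28260715,.353649,1.634158,0,1.155192],[176.063,599.18,230.55]),
([.46544,-.165252,1.991083,0,1.315334],[330.3,167.4,330.4]),
([-.597134,.2084987,1.983914,0.0015,.946914],[403.094,-271.75,171.685]),
(s['qpos'][:5],s['eef_pos'])]
def res(p):
    a,b,hc,e,d=p;o=[]
    for q,x in D:
        r=np.hypot(x[0],x[1]);t=q[1]+q[2]
        o+=[a*np.sin(q[1])+b*np.sin(t)+e*np.cos(t)+d-r, hc+a*np.cos(q[1])+b*np.cos(t)-e*np.sin(t)-x[2]]
    return o
f=least_squares(res,[500,500,0,0,0]);print(f.x,f.fun)
f=least_squares(lambda p:res([*p,0,0]),[500,500,0]);print(f.x,f.fun)
```

```text
[-6.18196599e-01  2.96960208e-01  1.54857470e+00 -9.37719276e-05
  1.28927845e+00 -4.81314528e-02] [ 512.99007662 -363.03061933  304.13505532]
[ 5.69768837e+02  4.95200497e+02 -4.79084303e+01  6.07390457e+01
  4.43926850e-01] [ 1.41906133 -0.05416601  0.27794317 -0.00467288 -0.56357678  0.07872619
 -1.13342773 -0.0198873 ]
[550.68754461 474.58235916 -92.82433844] [  0.11667869   1.01436034  -1.65514545   0.23400832  13.65294059
  -2.12116356 -10.52748246   0.8727949 ]
```

```bash
cat > ik.py <<'E'
import numpy as np
from scipy.spatial.transform import Rotation as Ro
from scipy.optimize import least_squares
lo=np.array([-2.63,-.92,.06,-1.3,0,-3.02]);hi=np.array([2.63,2.1,2.66,4.44,2.69,3.02])
c0=300.
def fk(q,c=None):
    c=c0 if c is None else c
    a,b,e,h=569.8,495.2,60.7,-47.9+c
    E=Ro.from_euler
    R1=E('z',q[0])*E('y',q[1]); p=np.array([0,0,h])+R1.apply([0,0,a])
    R2=R1*E('y',q[2]); p=p+R2.apply([e,0,b])
    R3=R2*E('z',q[3])*E('y',q[4])*E('z',q[5]+np.pi)
    return p+R3.apply([0,0,c]),R3,R2
def ik(pos,Rm,q0,c=None):
    Rt=Ro.from_matrix(Rm)
    def f(q):
        p,R,_=fk(q,c); return np.r_[(p-pos)/100,(R.inv()*Rt).as_rotvec()]
    s=least_squares(f,np.clip(q0,lo+.01,hi-.01),bounds=(lo,hi)); return s.x,np.abs(s.fun).max()
th=.75;CU=np.array([551,-232])
Rcu=Ro.from_euler('z',th).as_matrix()
def tool(alpha,sgn=1,yawoff=0):
    z=np.array([np.sin(alpha),0,-np.cos(alpha)]);x=np.array([0,sgn,0.]);y=np.cross(z,x)
    return Ro.from_euler('z',yawoff).as_matrix()@Rcu@np.stack([x,y,z],1)
E
python3 - <<'E'
from ik import *
q=np.array([-.618,.297,1.5486,0,1.289,-.048]);print(fk(q)[0],fk(q)[1].as_euler('xyz'))
for c in [250,330]:
  for name,pos,al in [('pad',[448,-186,72],40),('cell',[503,-203,68],45),('cellup',[450,-250,130],45)]:
    for sg in [1,-1]:
      best=[]
      for q3 in [-1,0,1,2,3,4]:
        for q5 in [-2.5,0,2.5]:
          x,e=ik(pos,tool(np.radians(al),sg),[-.4,.3,1.8,q3,1,q5],c)
          if e<1e-3: best.append(tuple(x.round(2)))
      print(c,name,sg,set(best))
E
```

```text
[ 512.65890027 -364.44612364  304.16186093] [ 3.14125713 -0.0069846  -0.56999883]
250 pad 1 {(np.float64(-0.73), np.float64(0.43), np.float64(2.17), np.float64(1.08), np.float64(0.81), np.float64(2.36))}
250 pad -1 {(np.float64(-0.73), np.float64(0.43), np.float64(2.17), np.float64(1.08), np.float64(0.81), np.float64(-0.79))}
250 cell 1 {(np.float64(-0.71), np.float64(0.52), np.float64(2.06), np.float64(1.15), np.float64(0.88), np.float64(2.33))}
250 cell -1 {(np.float64(-0.71), np.float64(0.52), np.float64(2.06), np.float64(1.15), np.float64(0.88), np.float64(-0.81))}
250 cellup 1 {(np.float64(-0.86), np.float64(0.4), np.float64(2.05), np.float64(0.98), np.float64(1.01), np.float64(2.42))}
250 cellup -1 {(np.float64(-0.86), np.float64(0.4), np.float64(2.05), np.float64(0.98), np.float64(1.01), np.float64(-0.72))}
330 pad 1 {(np.float64(-0.85), np.float64(0.47), np.float64(2.17), np.float64(1.04), np.float64(0.84), np.float64(2.26))}
330 pad -1 {(np.float64(-0.85), np.float64(0.47), np.float64(2.17), np.float64(1.04), np.float64(0.84), np.float64(-0.88))}
330 cell 1 {(np.float64(-0.83), np.float64(0.56), np.float64(2.07), np.float64(1.11), np.float64(0.91), np.float64(2.23))}
330 cell -1 {(np.float64(-0.83), np.float64(0.56), np.float64(2.07), np.float64(1.11), np.float64(0.91), np.float64(-0.91))}
330 cellup 1 {(np.float64(-0.97), np.float64(0.45), np.float64(2.05), np.float64(0.94), np.float64(1.05), np.float64(2.33))}
330 cellup -1 {(np.float64(-0.97), np.float64(0.45), np.float64(2.05), np.float64(0.94), np.float64(1.05), np.float64(-0.81))}
```

Run:
```python
from plan import *
print(to([430,-290,320],[np.pi,0,-.57-2.2]),monitor.sense()['eef_pos'])
```

```text
(array([-109.2,  -16.7,  -16.6]), array([-0.007, -0.004,  2.2  ])) [ 512.99007662 -363.03061933  304.13505532]
```

```bash
python3 -m inch '[{"dp":[-10,-1,-10],"angular":[0,0,0.12],"fingers":255},{"dp":[-30,-4,-16],"angular":[0,0,0.24],"fingers":255},{"dp":[-55,-8,-16],"angular":[0,0,0.36],"fingers":255},{"dp":[-80,-12,-16],"angular":[0,0,0.48],"fingers":255},{"dp":[-100,-15,-16],"angular":[0,0,0.6],"fingers":255},{"dp":[-109,-17,-16],"angular":[0,0,0.72],"fingers":255},{"dp":[-109,-17,-16],"angular":[0,0,0.84],"fingers":255},{"dp":[-109,-17,-16],"angular":[0,0,0.96],"fingers":255},{"dp":[-109,-17,-16],"angular":[0,0,1.08],"fingers":255},{"dp":[-109,-17,-16],"angular":[0,0,1.2],"fingers":255},{"dp":[-109,-17,-16],"angular":[0,0,1.32],"fingers":255},{"dp":[-109,-17,-16],"angular":[0,0,1.44],"fingers":255}]' 50
python3 - <<'E'
from plan import *; from ik import *
s=monitor.sense();print(s['qpos'].round(3))
z=tool(np.radians(40))[:,2]
pad=np.array([448.5,-186.5,72])
print('stage',pad-80*z)
print(to([430,-290,320],[np.pi,0,-.57-2.2]))
print(to([400,-240,230],tool(np.radians(40))))
E
```

```text
clock: 7.37
eef_pos: [428.3, -288.4, 314.9]
tcp_rot: [3.14, 0.0, -2.016]
contact_force: [-0.5, 0.0, 0.7]
opening: 0.006
[-0.595  0.109  1.76  -0.     1.275  1.421]
stage [ 410.87435688 -221.55191594  133.28355545]
(array([ 0.7, -2.2, -5.1]), array([ 0.002, -0.001,  0.754]))
(array([-31.5,  46.2,  85. ]), array([-0.458, -0.677,  1.855]))
```

```bash
python3 -m inch '[{"dp":[-3,4,0],"angular":[-0.027,-0.04,0.11],"fingers":255},{"dp":[-6,8,0],"angular":[-0.054,-0.08,0.22],"fingers":255},{"dp":[-9,12,0],"angular":[-0.081,-0.12,0.33],"fingers":255},{"dp":[-12,17,0],"angular":[-0.108,-0.16,0.44],"fingers":255},{"dp":[-15,22,0],"angular":[-0.135,-0.2,0.55],"fingers":255},{"dp":[-18,27,0],"angular":[-0.162,-0.24,0.66],"fingers":255},{"dp":[-21,32,0],"angular":[-0.189,-0.28,0.77],"fingers":255},{"dp":[-24,36,0],"angular":[-0.216,-0.32,0.88],"fingers":255},{"dp":[-27,40,10],"angular":[-0.243,-0.36,0.99],"fingers":255},{"dp":[-30,44,20],"angular":[-0.27,-0.4,1.1],"fingers":255},{"dp":[-31,46,30],"angular":[-0.3,-0.44,1.21],"fingers":255},{"dp":[-31,46,40],"angular":[-0.327,-0.48,1.32],"fingers":255}]' 50
python3 - <<'E'
from plan import *; from ik import *
s=monitor.sense();print(s['qpos'].round(3))
print(to([400,-240,230],tool(np.radians(40))))
# calibrate c
for c in [200,250,300,350]: print(c,fk(s['qpos'],c)[0]-s['eef_pos'],(fk(s['qpos'],c)[1].inv()*Ro.from_euler('xyz',s['tcp_rot'])).as_rotvec())
E
```

```text
clock: 8.37
eef_pos: [399.7, -240.5, 274.7]
tcp_rot: [2.619, 0.147, 2.872]
contact_force: [1.2, -0.1, 0.7]
opening: 0.002
[-0.903  0.168  1.896  0.513  1.333  2.28 ]
(array([  6.4, -21.6,  38.6]), array([-0.131, -0.198,  0.533]))
200 [-37.52886063 -64.7413306  -20.2285123 ] [-2.01227923e-16 -1.94289029e-16 -5.68989300e-16]
250 [-24.78437544 -42.3920139  -13.10141914] [-2.01227923e-16 -1.94289029e-16 -5.68989300e-16]
300 [-12.03989025 -20.04269721  -5.97432597] [-2.01227923e-16 -1.94289029e-16 -5.68989300e-16]
350 [0.70459494 2.30661949 1.15276719] [-2.01227923e-16 -1.94289029e-16 -5.68989300e-16]
```

```bash
sed -i 's/^c0=.*/c0=346./' ik.py; python3 -m inch '[{"dp":[1,-4,6],"angular":[-0.026,-0.04,0.107],"fingers":255},{"dp":[2,-8,14],"angular":[-0.052,-0.08,0.214],"fingers":255},{"dp":[4,-13,22],"angular":[-0.079,-0.119,0.32],"fingers":255},{"dp":[5,-17,30],"angular":[-0.105,-0.158,0.427],"fingers":255},{"dp":[6,-21.5,38],"angular":[-0.131,-0.198,0.533],"fingers":255},{"dp":[6,-21.5,38],"angular":[-0.131,-0.198,0.533],"fingers":255}]' 50
python3 - <<'E'
from plan import *; from ik import *; from h import *
import pickle
s=monitor.sense();print(s['qpos'].round(3),s['eef_pos'])
p=vision.camera_params('wrist');a,d=vision.grab_frame('wrist');cv2.imwrite('pics/w5.png',a);pickle.dump((p,d),open('pics/w5.pkl','wb'))
E
```

```text
clock: 8.87
eef_pos: [398.9, -239.2, 229.2]
tcp_rot: [2.443, -0.004, 2.321]
contact_force: [-0.0, 0.9, -1.0]
opening: 0.002
[-1.026  0.2    2.059  0.749  1.178  2.534] [ 398.91449633 -239.20521829  229.20486021]
```

View pics/w5.png

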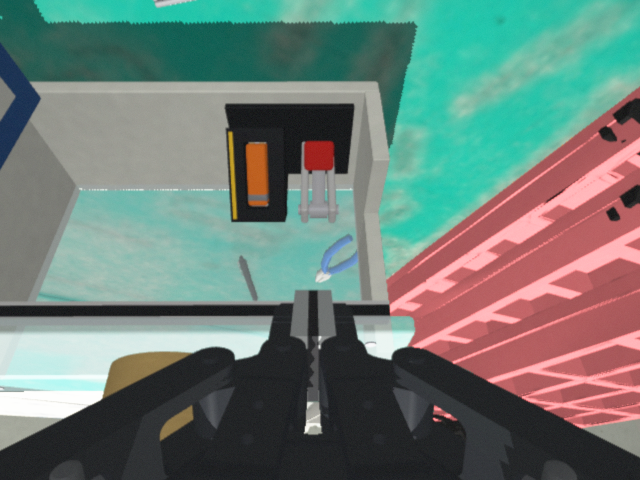

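```bash
python3 -c "
from h import *
crop('pics/w5.png','pics/w5a.png',215,90,395,230,4.4)"
```

```text
(no output)
```

View pics/w5a.png

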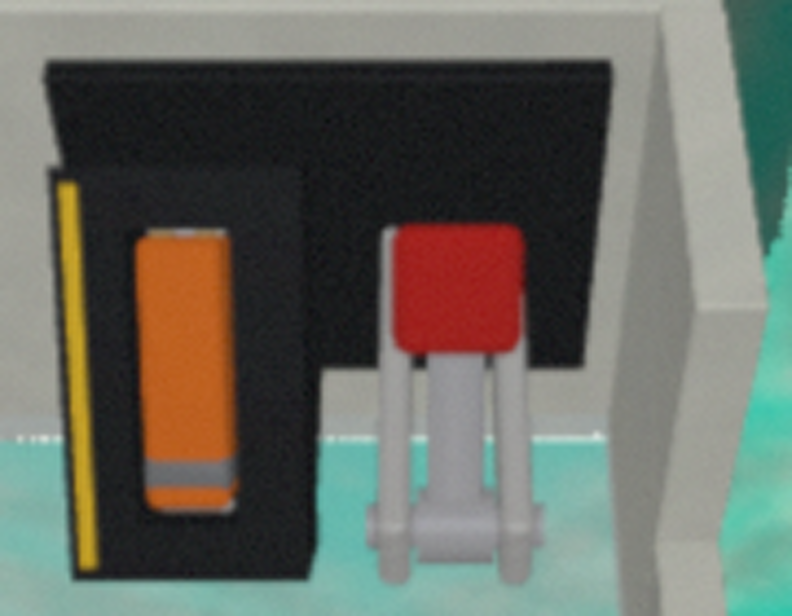

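Run:
```python
from h import *; from ik import *
import pickle
p,d=pickle.load(open('pics/w5.pkl','rb'))
for n,u,v,z in [('pad',458,288,71.5),('cell',188,372,64.9)]:
    U,V=215+u/4.4,90+v/4.4
    w=deproj('',U,V,par=p,z=z); w2=deproj('',U,V,np.median(d[int(V)-2:int(V)+3,int(U)-2:int(U)+3]),par=p)
    print(n,w.round(1),w2.round(1),(Rcu.T@(w-[551,-232,0])).round(1),(Rcu.T@(w2-[551,-232,0])).round(1))
def g(u,v,z): 
    return deproj('',215+u/4.4,90+v/4.4,par=p,z=z)
up=(g(145,510,81)+g(236,508,81))/2;lo=(g(138,237,49)+g(228,237,49))/2
print(up,lo,(up+lo)/2,np.linalg.norm(up-lo),np.arctan2(*(up-lo)[1::-1]))
```

```text
pad [ 448.2 -185.7   71.5] [ 444.4 -189.4   76.9] [-43.6 104.   71.5] [-49.  103.8  76.9]
cell [ 502.1 -202.8   64.9] [ 502.3 -202.6   64.6] [-15.9  54.7  64.9] [-15.6  54.7  64.6]
[ 517.19957719 -189.47889468   81.        ] [ 488.70698355 -215.27469768   49.        ] [ 502.95328037 -202.37679618   65.        ] 50.01251188155564 0.7357636953343114
```

Run:
```python
from plan import *; from ik import *
W=lambda x,y,z: Rcu@np.array([x,y,z])+[551,-232,0]
T=tool(np.radians(40))
for n,w in [('stage',W(-49-26,103.8,77+31)),('contact',W(-49,103.8,76.9)),('pressed',W(-36.9,103.8,57.7)),('over',W(-35.5,103.8,55))]: print(n,w.round(1),to(w,T))
```

```text
stage [ 425.4 -207.2  108. ] (array([  6.1, -47. , 120.4]), array([-0.001, -0.004,  0.005]))
contact [ 444.4 -189.5   76.9] (array([  6. , -47.1, 160.9]), array([-0.001, -0.004,  0.005]))
pressed [ 453.2 -181.2   57.7] (array([  5.9, -50.1, 183.4]), array([-0.001, -0.004,  0.005]))
over [ 454.3 -180.2   55. ] (array([  5.9, -50.8, 186.4]), array([-0.001, -0.004,  0.005]))
```

```bash
python3 -m inch '[{"dp":[3,-25,10],"angular":[0,0,0],"fingers":255},{"dp":[6,-45,30],"angular":[0,0,0],"fingers":255},{"dp":[6,-47,60],"angular":[0,0,0],"fingers":255},{"dp":[6,-47,90],"angular":[0,0,0],"fingers":255},{"dp":[6,-47,115],"angular":[0,0,0],"fingers":255},{"dp":[6,-47,130],"angular":[0,0,0],"fingers":255},{"dp":[6,-47,135],"angular":[0,0,0],"fingers":255},{"dp":[6,-47,135],"angular":[0,0,0],"fingers":255}]' 50
python3 - <<'E'
from plan import *; from ik import *; from h import *
s=monitor.sense();print(s['qpos'].round(3),s['eef_pos'])
a,d=vision.grab_frame('wrist');cv2.imwrite('pics/w6.png',a)
E
```

```text
clock: 9.58
eef_pos: [434.4, -201.5, 98.0]
tcp_rot: [2.444, 0.004, 2.331]
contact_force: [0.4, -0.1, 0.1]
opening: 0.001
[-0.913  0.426  2.158  0.948  0.905  2.298] [ 434.4389944  -201.53674742   98.03806444]
```

View pics/w6.png

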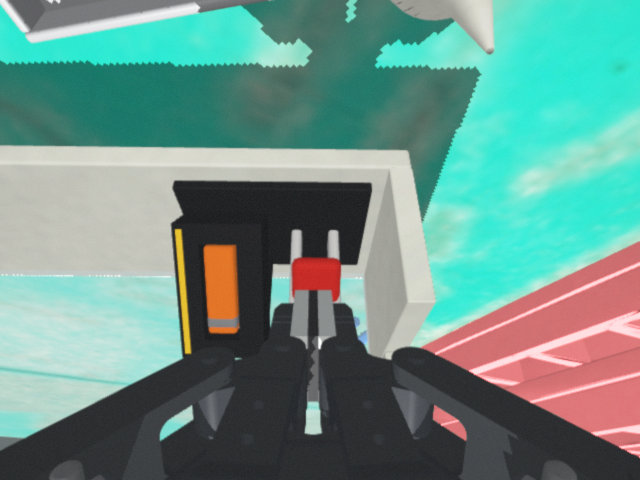

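Run:
```python
from plan import *; from ik import *
W=lambda x,y,z: Rcu@np.array([x,y,z])+[551,-232,0]
T=tool(np.radians(40))
for n,w in [('contact',W(-50,103.8,76.9)),('pressed',W(-37.9,103.8,57.7)),('over',W(-36.5,103.8,55))]: print(n,w.round(1),to(w,T))
```

```text
contact [ 443.7 -190.1   76.9] (array([ 2.5, -2.4, 26.4]), array([-0.001, -0.002,  0.01 ]))
pressed [ 452.5 -181.9   57.7] (array([ 2.5, -5.5, 48.9]), array([-0.001, -0.002,  0.01 ]))
over [ 453.5 -180.9   55. ] (array([ 2.5, -6.2, 51.8]), array([-0.001, -0.002,  0.01 ]))
```

```bash
python3 -m inch '[{"dp":[1,-2,15],"angular":[0,0,0],"fingers":255},{"dp":[2,-2,26],"angular":[0,0,0],"fingers":255},{"dp":[2,-3,33],"angular":[0,0,0],"fingers":255},{"dp":[2,-4,40],"angular":[0,0,0],"fingers":255},{"dp":[2,-5,46],"angular":[0,0,0],"fingers":255},{"dp":[2,-5.5,49],"angular":[0,0,0],"fingers":255},{"dp":[2,-5.5,49],"angular":[0,0,0],"fingers":255},{"dp":[2,-5.5,49],"angular":[0,0,0],"fingers":255}]' 50
python3 - <<'E'
from plan import *; from ik import *; from h import *
s=monitor.sense();print(s['eef_pos'],s['contact_force'])
a,d=vision.grab_frame('wrist');cv2.imwrite('pics/w7.png',a)
E
```

```text
clock: 10.3
eef_pos: [452.5, -182.3, 57.5]
tcp_rot: [2.444, 0.004, 2.327]
contact_force: [-0.3, 0.1, 0.3]
opening: -0.001
[ 452.51744989 -182.253422     57.46227847] [-0.34465055  0.14980596  0.33508575]
```

View pics/w7.png

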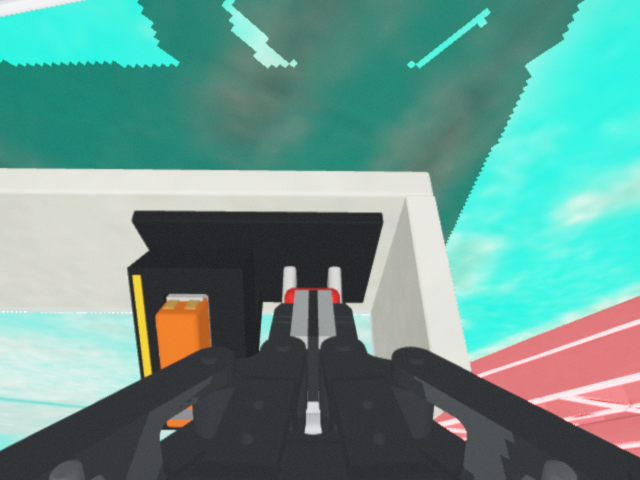

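```bash
python3 -m inch '[{"dp":[0,-0.5,2],"angular":[0,0,0],"fingers":255},{"dp":[0,-0.5,4],"angular":[0,0,0],"fingers":255},{"dp":[0,-0.5,4],"angular":[0,0,0],"fingers":255},{"dp":[0,-0.5,4],"angular":[0,0,0],"fingers":255}]' 50
```

```text
clock: 10.68
eef_pos: [454.0, -181.5, 55.5]
tcp_rot: [2.443, 0.006, 2.327]
contact_force: [-19.1, -10.1, 28.0]
opening: -0.003
```

Run:
```python
from plan import *; from ik import *
W=lambda x,y,z: Rcu@np.array([x,y,z])+[551,-232,0]
T=tool(np.radians(45)); z=T[:,2]
f=W(-18.6,54.7,68.3)
for n,w in [('stage',f-90*z),('grasp',f)]: print(n,w.round(1),to(w,T))
q=monitor.sense()['qpos']
for k in [90,60,30,0,-1]:
    x,e=ik(f-k*z,T,q); print(x.round(2),e)
```

```text
stage [ 453.5 -248.   131.9] (array([-48.5,  13.7, -87.9]), array([-0.087,  0.   ,  0.009]))
grasp [ 500.1 -204.7   68.3] (array([-48.5,  21.5,   1.7]), array([-0.087,  0.   ,  0.009]))
[-0.99  0.45  2.05  0.93  1.05  2.32] 2.6968791644321754e-11
[-0.94  0.49  2.06  0.98  1.    2.29] 7.816525204873416e-13
[-0.9   0.53  2.07  1.04  0.96  2.25] 3.941291737419305e-15
[-0.86  0.57  2.07  1.1   0.92  2.21] 1.8474111129762605e-15
[-0.86  0.57  2.07  1.1   0.91  2.21] 2.9842794901924207e-15
```

```bash
python3 -m inch '[{"dp":[0,0,-10],"angular":[0,0,0],"fingers":255},{"dp":[0,0,-35],"angular":[0,0,0],"fingers":255},{"dp":[0,0,-65],"angular":[0,0,0],"fingers":200},{"dp":[-15,5,-88],"angular":[-0.03,0,0],"fingers":140},{"dp":[-32,10,-88],"angular":[-0.06,0,0.005],"fingers":140},{"dp":[-48.5,14,-88],"angular":[-0.087,0,0.009],"fingers":140},{"dp":[-48.5,14,-88],"angular":[-0.087,0,0.009],"fingers":140},{"dp":[-48.5,14,-88],"angular":[-0.087,0,0.009],"fingers":140}]' 50
python3 - <<'E'
from plan import *; from ik import *; from h import *
import pickle
s=monitor.sense();print(s['eef_pos'],s['contact_force'])
p=vision.camera_params('wrist');a,d=vision.grab_frame('wrist');cv2.imwrite('pics/w8.png',a);pickle.dump((p,d),open('pics/w8.pkl','wb'))
E
```

```text
clock: 11.35
eef_pos: [453.7, -247.4, 130.4]
tcp_rot: [2.358, -0.002, 2.32]
contact_force: [-0.2, 0.3, -1.4]
opening: 0.448
[ 453.71583494 -247.44750662  130.39438724] [-0.22747626  0.30584876 -1.42619167]
```

View pics/w8.png

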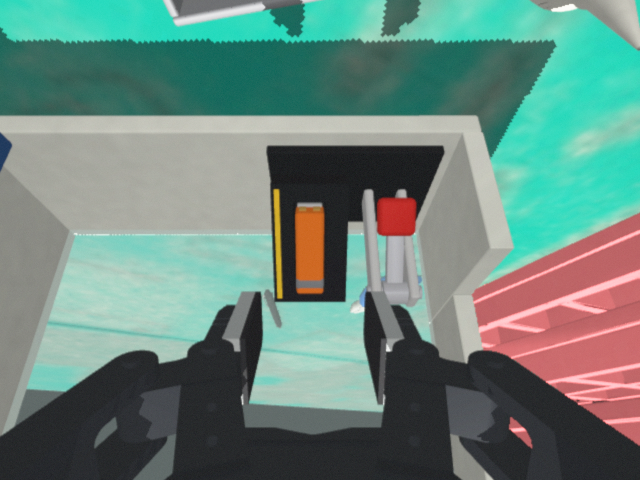

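Run:
```python
from h import *; from ik import *
import pickle
p,d=pickle.load(open('pics/w8.pkl','rb'))
crop('pics/w8.png','pics/w8a.png',255,140,375,310,3.5)
for u,v in [(310,220),(310,250),(310,270),(397,216)]:
    w=deproj('',u,v,np.median(d[v-2:v+3,u-2:u+3]),par=p);print(u,v,w.round(1),(Rcu.T@(w-[551,-232,0])).round(1))
```

```text
310 220 [ 483.4 -221.3   64.5] [-42.2  53.9  64.5]
310 250 [ 493.1 -212.3   76. ] [-29.   53.9  76. ]
310 270 [ 500.3 -205.6   83.8] [-19.1  53.9  83.8]
397 216 [ 454.4 -180.8   57.8] [-35.8 103.3  57.8]
```

View pics/w8a.png

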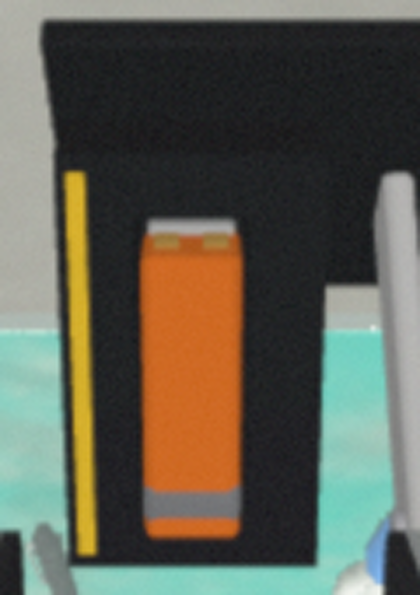

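Run:
```python
from plan import *; from ik import *
W=lambda x,y,z: Rcu@np.array([x,y,z])+[551,-232,0]
T=tool(np.radians(45)); print(to(W(-18.6,54.2,68.3),T))
```

```text
(array([-1.9,  0.8, 88.2]), array([-0.002, -0.002, -0.002]))
```

```bash
python3 -m inch '[{"dp":[-1,0,25],"angular":[0,0,0],"fingers":140},{"dp":[-1.5,0.5,50],"angular":[0,0,0],"fingers":140},{"dp":[-1.5,0.8,70],"angular":[0,0,0],"fingers":140},{"dp":[-1.5,0.8,82],"angular":[0,0,0],"fingers":140},{"dp":[-1.5,0.8,87],"angular":[0,0,0],"fingers":140},{"dp":[-1.5,0.8,87],"angular":[0,0,0],"fingers":140},{"dp":[-1.5,0.8,87],"angular":[0,0,0],"fingers":140}]' 40
python3 - <<'E'
from plan import *; from ik import *; from h import *
s=monitor.sense();print(s['eef_pos'],s['contact_force'],Rcu.T@(s['eef_pos']-[551,-232,0]))
a,d=vision.grab_frame('wrist');cv2.imwrite('pics/w9.png',a)
E
```

```text
clock: 11.98
eef_pos: [500.0, -205.9, 69.9]
tcp_rot: [2.357, -0.002, 2.321]
contact_force: [0.2, -0.7, 0.7]
opening: 0.45
[ 500.02024465 -205.88320426   69.89476535] [ 0.16633023 -0.67184535  0.6557332 ] [-19.49909926  53.85914596  69.89476535]
```

View pics/w9.png

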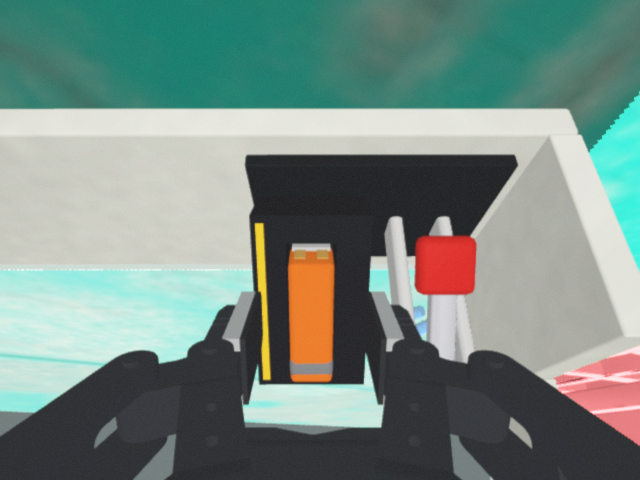

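```bash
python3 -m inch '[{"dp":[0,0,2],"angular":[0,0,0],"fingers":140},{"dp":[0,0,2],"angular":[0,0,0],"fingers":220},{"dp":[0,0,2],"angular":[0,0,0],"fingers":250},{"dp":[0,0,2],"angular":[0,0,0],"fingers":250},{"dp":[0,0,2],"angular":[0,0,0],"fingers":250},{"dp":[0,0,2],"angular":[0,0,0],"fingers":250},{"dp":[0,0,2],"angular":[0,0,0],"fingers":250}]' 40
python3 - <<'E'
from plan import *; from ik import *; from h import *
a,d=vision.grab_frame('wrist');cv2.imwrite('pics/w10.png',a)
T=tool(np.radians(45));n=Rcu@[-.643,0,.766]
s=monitor.sense();print('lift30 in tool',(Ro.from_euler('xyz',s['tcp_rot']).as_matrix().T@(30*n)).round(1))
E
```

```text
clock: 12.62
eef_pos: [501.4, -205.4, 68.3]
tcp_rot: [2.358, -0.001, 2.32]
contact_force: [-0.2, -2.1, 1.2]
opening: 0.177
lift30 in tool [  0.    2.6 -29.9]
```

View pics/w10.png

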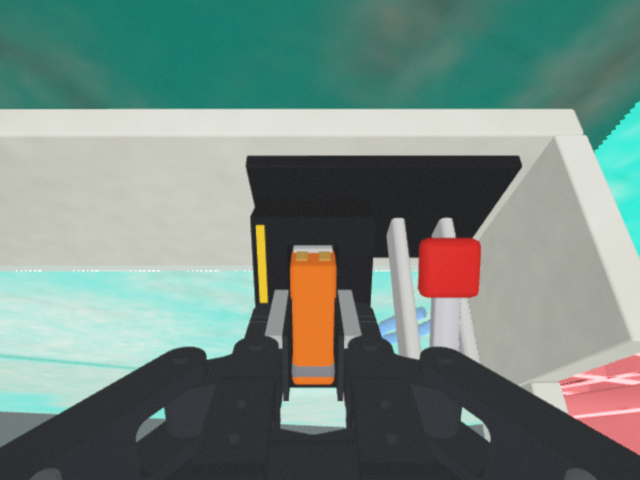

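```bash
python3 -m inch '[{"dp":[0,0.4,-5],"angular":[0,0,0],"fingers":250},{"dp":[0,1,-12],"angular":[0,0,0],"fingers":250},{"dp":[0,2,-22],"angular":[0,0,0],"fingers":250},{"dp":[0,3,-34],"angular":[0,0,0],"fingers":250},{"dp":[0,4,-50],"angular":[0,0,0],"fingers":250},{"dp":[0,4,-75],"angular":[0,0,0],"fingers":250},{"dp":[0,4,-100],"angular":[0,0,0],"fingers":250},{"dp":[0,4,-120],"angular":[0,0,0],"fingers":250},{"dp":[0,4,-120],"angular":[0,0,0],"fingers":250}]' 40
python3 - <<'E'
from plan import *; from ik import *; from h import *
import pickle
s=monitor.sense();print(s['eef_pos'],s['opening'],s['qpos'].round(2))
p=vision.camera_params('wrist')
a,d=vision.grab_frame('wrist');cv2.imwrite('pics/w11.png',a);pickle.dump((p,d),open('pics/w11.pkl','wb'))
E
```

```text
clock: 13.42
eef_pos: [440.7, -264.2, 159.0]
tcp_rot: [2.359, 0.003, 2.318]
contact_force: [1.5, -0.6, -0.3]
opening: 0.173
[ 440.71530496 -264.17103863  159.0405041 ] 0.1729203210166917 [-1.02  0.41  2.03  0.89  1.11  2.36]
```

View pics/w11.png

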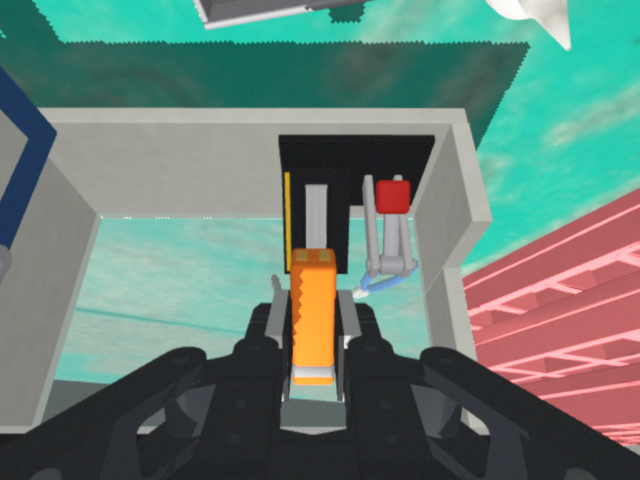

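Run:
```python
from plan import *; from ik import *; from h import *
import pickle
p,d=pickle.load(open('pics/w11.pkl','rb'))
s=monitor.sense();Rc=Ro.from_euler('xyz',s['tcp_rot']).as_matrix()
for u,v in [(314,265),(314,285),(314,310),(314,340),(314,355),(314,375),(316,215),(390,195)]:
    w=deproj('',u,v,np.median(d[v-1:v+2,u-1:u+2]),par=p);print(u,v,(Rc.T@(w-s['eef_pos'])).round(1))
# target
yaw=-2.206
zt=np.array([0,0,-1.]);
base=Ro.from_euler('xyz',[np.pi,0,yaw])
for sg in [1,-1]:
    Rt=base*Ro.from_euler('x',sg*np.radians(5))
    print(sg,Rt.as_matrix().round(3))
print(Rc.T@(Rcu@[-.643,0,.766]))
```

```text
314 265 [  0.1 -23.7 -14.4]
314 285 [  0.1 -16.7 -15.2]
314 310 [  0.2  -7.  -14.3]
314 340 [  0.2   5.5 -13.1]
314 355 [  0.2  11.8 -12.8]
314 375 [  0.3  20.6 -12.2]
316 215 [  1.8  -8.9 127.3]
390 195 [ 49.3 -24.7 116.4]
1 [[-0.593 -0.802  0.07 ]
 [-0.805  0.591 -0.052]
 [-0.    -0.087 -0.996]]
-1 [[-0.593 -0.802 -0.07 ]
 [-0.805  0.591  0.052]
 [ 0.     0.087 -0.996]]
[-0.00291045  0.08479213 -0.99649728]
```

Run:
```python
from plan import *; from ik import *
Rt=(Ro.from_euler('xyz',[np.pi,0,-2.206])*Ro.from_euler('x',-np.radians(5))).as_matrix()
dp,a=to([395.5,-317.7,160],Rt);print(dp,a,np.linalg.norm(a))
s=monitor.sense();Rc=Ro.from_euler('xyz',s['tcp_rot']);q=s['qpos']
for k in range(0,17,2):
    f=k/16; R=(Rc*Ro.from_rotvec(a*f)).as_matrix(); P=s['eef_pos']+f*(np.array([395.5,-317.7,160])-s['eef_pos'])
    q,e=ik(P,R,q); print(k,q.round(2),round(e,5),(P+R@[0,-71,-143]).round())
q,e=ik([395.5,-317.7,9],Rt,q);print(q.round(2),e)
```

```text
[ -9.1 -48.5 -51.4] [ 0.503  0.754 -1.619] 1.8554476548800831
0 [-1.02  0.41  2.03  0.89  1.1   2.36] 0.0 [ 330. -366.  209.]
2 [-0.99  0.42  1.96  0.76  1.15  2.28] 0.0 [ 347. -388.  220.]
4 [-0.95  0.42  1.9   0.64  1.18  2.18] 0.0 [ 367. -404.  232.]
6 [-0.91  0.42  1.86  0.52  1.2   2.08] 0.0 [ 388. -413.  245.]
8 [-0.86  0.41  1.83  0.41  1.2   1.98] 0.0 [ 409. -416.  257.]
10 [-0.82  0.39  1.82  0.31  1.19  1.87] 0.0 [ 428. -412.  269.]
12 [-0.77  0.37  1.83  0.2   1.16  1.76] 0.0 [ 444. -401.  280.]
14 [-0.72  0.34  1.85  0.1   1.11  1.64] 0.0 [ 456. -386.  289.]
16 [-0.67  0.3   1.89 -0.    1.04  1.53] 0.0 [ 462. -367.  296.]
[-0.67  0.54  1.97 -0.01  0.72  1.54] 3.4106051316484808e-15
```

```bash
python3 -m inch '[{"dp":[-0.5,-3,-3],"angular":[0.03,0.044,-0.095],"fingers":250},{"dp":[-1,-6,-6],"angular":[0.06,0.089,-0.19],"fingers":250},{"dp":[-1.5,-9,-9],"angular":[0.089,0.133,-0.286],"fingers":250},{"dp":[-2,-12,-12],"angular":[0.118,0.177,-0.381],"fingers":250},{"dp":[-2.5,-15,-15],"angular":[0.148,0.222,-0.476],"fingers":250},{"dp":[-3,-18,-18],"angular":[0.178,0.266,-0.571],"fingers":250},{"dp":[-3.5,-21,-21],"angular":[0.207,0.31,-0.667],"fingers":250},{"dp":[-4,-24,-24],"angular":[0.237,0.355,-0.762],"fingers":250},{"dp":[-4.5,-27,-27],"angular":[0.266,0.399,-0.857],"fingers":250},{"dp":[-5,-30,-30],"angular":[0.296,0.444,-0.952],"fingers":250},{"dp":[-5.5,-33,-33],"angular":[0.325,0.488,-1.048],"fingers":250},{"dp":[-6,-34,-36],"angular":[0.355,0.532,-1.143],"fingers":250}]' 40
python3 - <<'E'
from plan import *
Rt=(Ro.from_euler('xyz',[np.pi,0,-2.206])*Ro.from_euler('x',-np.radians(5))).as_matrix()
print(to([395.5,-317.7,140],Rt),monitor.sense()['eef_pos'])
E
```

```text
clock: 14.47
eef_pos: [409.0, -298.6, 156.7]
tcp_rot: [2.865, 0.134, -2.708]
contact_force: [0.1, 0.3, -1.6]
opening: 0.173
(array([ 22.4, -14.9,  10.1]), array([ 0.152,  0.22 , -0.469])) [ 409.04266557 -298.64646764  156.71324699]
```

```bash
python3 -m inch '[{"dp":[4,-3,1],"angular":[0.03,0.044,-0.094],"fingers":250},{"dp":[9,-6,3],"angular":[0.061,0.088,-0.188],"fingers":250},{"dp":[13,-9,5],"angular":[0.091,0.132,-0.281],"fingers":250},{"dp":[18,-12,7],"angular":[0.122,0.176,-0.375],"fingers":250},{"dp":[22.5,-15,10],"angular":[0.152,0.22,-0.469],"fingers":250},{"dp":[22.5,-15,10],"angular":[0.152,0.22,-0.469],"fingers":250}]' 40
python3 - <<'E'
from plan import *; from ik import *; from h import *
import pickle
Rt=(Ro.from_euler('xyz',[np.pi,0,-2.206])*Ro.from_euler('x',-np.radians(5))).as_matrix()
print(to([395.5,-317.7,9],Rt))
p=vision.camera_params('wrist')
a,d=vision.grab_frame('wrist');cv2.imwrite('pics/w12.png',a);pickle.dump((p,d),open('pics/w12.pkl','wb'))
a,d=vision.grab_frame('top');cv2.imwrite('pics/t3.png',a);crop('pics/t3.png','pics/t3c.png',230,155,450,345,3)
E
```

```text
clock: 14.97
eef_pos: [394.6, -316.3, 139.7]
tcp_rot: [3.053, 0.0, -2.206]
contact_force: [-0.0, 0.8, -0.0]
opening: 0.17
(array([  0.6, -13. , 130.1]), array([0.001, 0.   , 0.   ]))
```

View pics/w12.png

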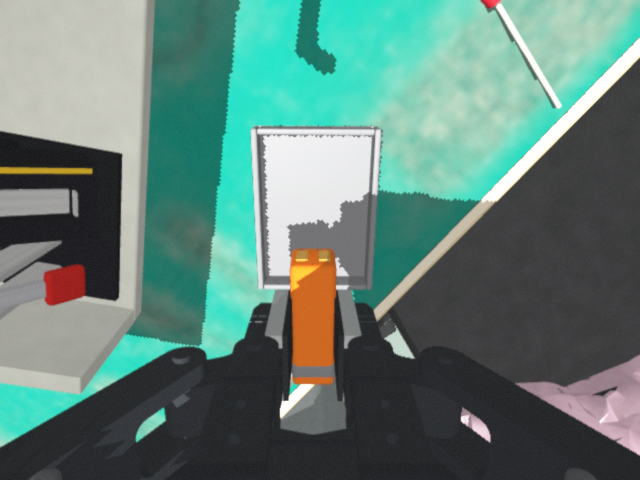

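View pics/t3c.png

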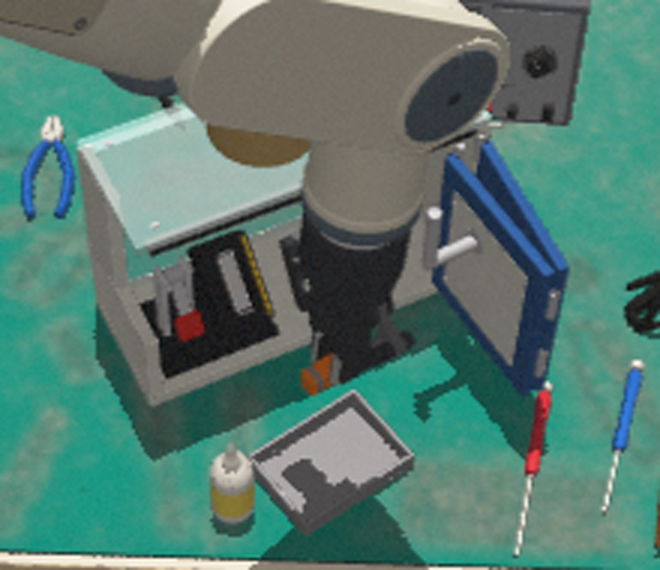

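Run:
```python
from plan import *; from h import *
import pickle
p,d=pickle.load(open('pics/w12.pkl','rb'))
T=np.array([deproj('',u,v,par=p,z=20) for u,v in [(252,128),(382,128),(371,290),(259,290)]]);print(T.round(1),T.mean(0).round(1))
c=T[:2].mean(0)-T[2:].mean(0);print(np.linalg.norm(c), np.arctan2(c[1],c[0]))
s=monitor.sense();Rc=Ro.from_euler('xyz',s['tcp_rot']).as_matrix()
for u,v in [(314,270),(314,310),(314,350),(318,180)]:
    w=deproj('',u,v,np.median(d[v-1:v+2,u-1:u+2]),par=p);print(u,v,w.round(1))
```

```text
[[ 460.5 -320.5   20. ]
 [ 413.9 -383.9   20. ]
 [ 325.6 -317.7   20. ]
 [ 372.2 -254.4   20. ]] [ 393.  -319.1   20. ]
110.32868664100629 -0.6428105373403216
314 270 [ 411.9 -331.1  150.6]
314 310 [ 399.7 -322.1  151.2]
314 350 [ 385.9 -312.   150.6]
318 180 [ 408.  -331.9    4.1]
```

```bash
python3 -m inch '[{"dp":[1,-2,20],"angular":[0,0,0],"fingers":250},{"dp":[2,-5,50],"angular":[0,0,0],"fingers":250},{"dp":[2,-8,80],"angular":[0,0,0],"fingers":250},{"dp":[2,-10,103],"angular":[0,0,0],"fingers":250},{"dp":[2,-11,116],"angular":[0,0,0],"fingers":250},{"dp":[2,-12,124],"angular":[0,0,0],"fingers":250},{"dp":[2,-12,126],"angular":[0,0,0],"fingers":250},{"dp":[2,-12,126],"angular":[0,0,0],"fingers":250}]' 40
python3 - <<'E'
from plan import *; from h import *
import pickle
p=vision.camera_params('wrist')
a,d=vision.grab_frame('wrist');cv2.imwrite('pics/w13.png',a)
for u,v in [(314,270),(314,310),(314,350),(318,180)]:
    w=deproj('',u,v,np.median(d[v-1:v+2,u-1:u+2]),par=p);print(u,v,w.round(1))
E
```

```text
clock: 15.73
eef_pos: [395.3, -320.4, 14.1]
tcp_rot: [3.054, 0.002, -2.214]
contact_force: [0.5, -0.1, -0.1]
opening: 0.168
314 270 [ 412.5 -335.3   25.1]
314 310 [ 400.2 -326.1   25.2]
314 350 [ 386.6 -316.    24.9]
318 180 [ 435.3 -353.9   19.3]
```

View pics/w13.png

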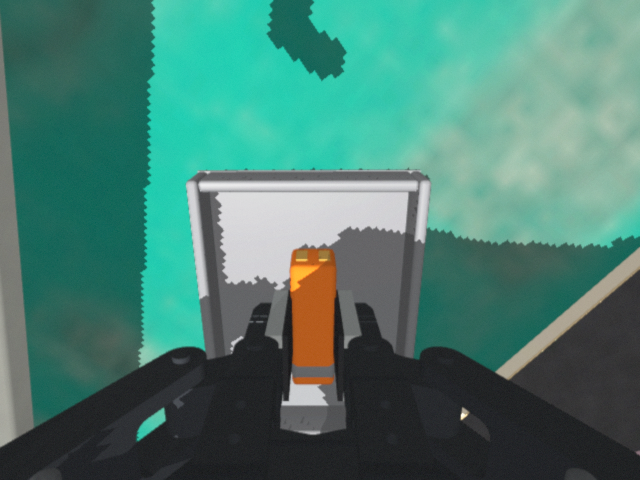

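```bash
python3 -m inch '[{"dp":[0,0,1.5],"angular":[0,0,0],"fingers":250},{"dp":[0,0,2.5],"angular":[0,0,0],"fingers":250},{"dp":[0,0,3],"angular":[0,0,0],"fingers":250},{"dp":[0,0,3],"angular":[0,0,0],"fingers":250}]' 40
```

```text
clock: 16.12
eef_pos: [395.3, -320.3, 11.7]
tcp_rot: [3.056, 0.001, -2.212]
contact_force: [0.3, 0.1, -0.0]
opening: 0.176
```

```bash
python3 -m inch '[{"dp":[0,0,1],"angular":[0,0,0],"fingers":250},{"dp":[0,0,1.5],"angular":[0,0,0],"fingers":250},{"dp":[0,0,1.5],"angular":[0,0,0],"fingers":250}]' 40
```

```text
clock: 16.37
eef_pos: [395.3, -320.3, 10.9]
tcp_rot: [3.055, 0.001, -2.212]
contact_force: [-1.0, 2.7, 14.0]
opening: 0.173
```

```bash
python3 -m inch '[{"dp":[0,0,-0.7],"angular":[0,0,0],"fingers":250},{"dp":[0,0,-0.7],"angular":[0,0,0],"fingers":200},{"dp":[0,0,-0.7],"angular":[0,0,0],"fingers":185},{"dp":[0,0,-0.7],"angular":[0,0,0],"fingers":180},{"dp":[0,0,-0.7],"angular":[0,0,0],"fingers":180},{"dp":[0,0,-0.7],"angular":[0,0,0],"fingers":180}]' 20
python3 - <<'E'
from h import *
a,d=vision.grab_frame('wrist');cv2.imwrite('pics/w14.png',a)
E
```

```text
clock: 16.87
eef_pos: [395.0, -320.1, 10.4]
tcp_rot: [3.055, 0.001, -2.212]
contact_force: [-0.3, 0.6, -0.1]
opening: 0.297
```

View pics/w14.png

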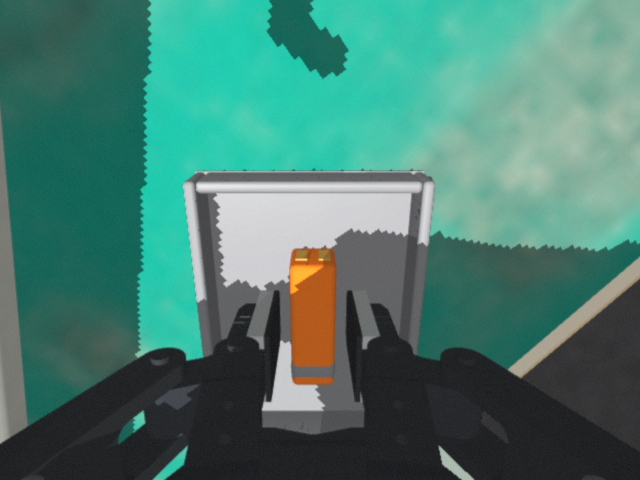

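Released, cell flat. I raise straight up.

```bash
python3 -m inch '[{"dp":[0,0.5,-6],"angular":[0,0,0],"fingers":180},{"dp":[0,1.5,-18],"angular":[0,0,0],"fingers":180},{"dp":[0,3,-40],"angular":[0,0,0],"fingers":180},{"dp":[0,6,-70],"angular":[0,0,0],"fingers":180},{"dp":[0,9,-105],"angular":[0,0,0],"fingers":180},{"dp":[0,13,-145],"angular":[0,0,0],"fingers":180},{"dp":[0,16,-180],"angular":[0,0,0],"fingers":180},{"dp":[0,16,-180],"angular":[0,0,0],"fingers":180}]'
python3 - <<'E'
from plan import *; from h import *
p=vision.camera_params('wrist')
a,d=vision.grab_frame('wrist');cv2.imwrite('pics/w15.png',a)
import pickle;pickle.dump((p,d),open('pics/w15.pkl','wb'))
a,d=vision.grab_frame('top');cv2.imwrite('pics/t4.png',a);crop('pics/t4.png','pics/t4c.png',230,155,450,345,3)
print(monitor.sense())
E
```

```text
clock: 17.58
eef_pos: [397.5, -322.5, 199.1]
tcp_rot: [3.066, 0.001, -2.212]
contact_force: [1.5, -1.1, 0.0]
opening: 0.291
{'clock': 17.6833, 'qpos': array([-0.68290216,  0.25986539,  1.85938156, -0.00249066,  1.10450151,
        1.53009073]), 'qvel': array([-0.00072344,  0.0463112 ,  0.04130985, -0.00082471, -0.01781896,
       -0.00209277]), 'joint_efforts': array([-1.46233400e-03, -5.28873467e+01, -3.26799417e+01, -1.19793689e-02,
        6.36974238e-01, -9.89450164e-04]), 'eef_pos': array([ 395.43866664, -320.72774326,  193.85142506]), 'tcp_rot': array([ 3.05941701e+00,  1.21596519e-03, -2.21183168e+00]), 'contact_force': array([1.17997879, 0.48047057, 0.03181888]), 'wrist_torque': array([-0.03253312, -0.04093434, -0.0082736 ]), 'opening': 0.29469612828524533}
```

View pics/w15.png

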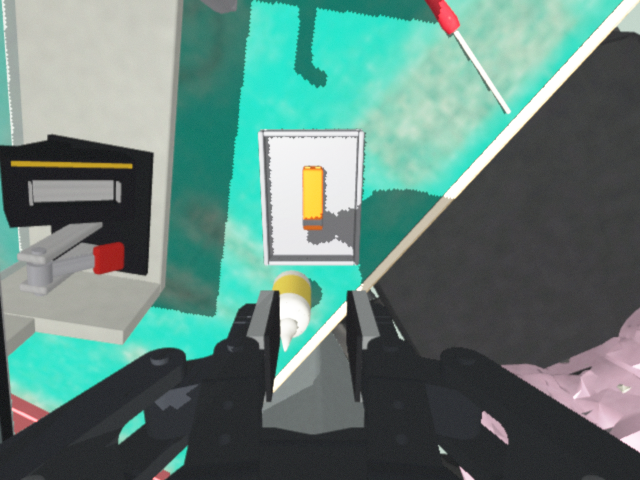

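View pics/t4c.png

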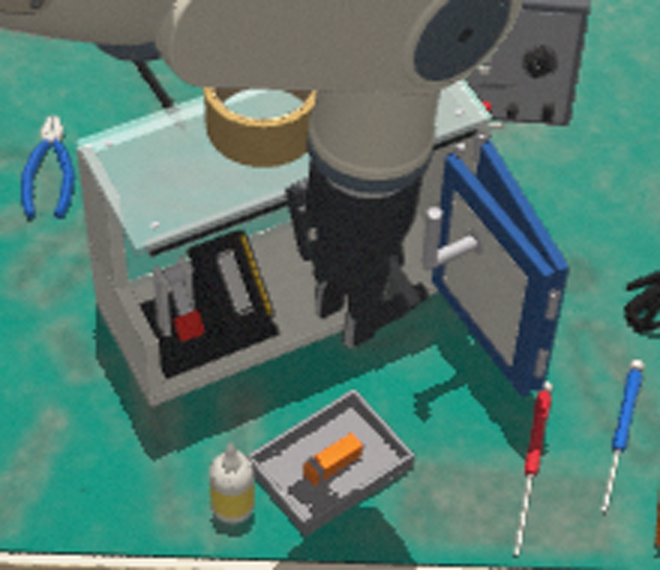

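Run:
```python
from h import *; import pickle
p,d=pickle.load(open('pics/w15.pkl','rb'))
print(deproj('',313,195,np.median(d[193:198,311:316]),par=p))
from rig import sign_off
print(sign_off())
```

```text
[ 397.4967442  -323.80981992   22.15966862]
the job is handed in; nothing more can be done
None
```

The cell pack is lying flat on the floor of the grey tray, released, and the job was handed in at about 17.7 s of the 64 s allowed. The hand-in gave no verdict.

- **Door:** I gripped the handle from above and pulled the door back until it met its stop. The last top view still shows it folded fully open.
- **Lever:** I pressed the red pad until it hit its stop, with about 35 N at the fingertips. Its measured position (57.8 mm high) matched the value worked out for full travel, and the cell rose as expected.
- **Cell:** I took it out along the slope's normal, turned it level and lowered it into the tray until it touched the floor (14 N), then opened the fingers and raised them clear. Its top then measured 22.2 mm above the table, against 22 mm expected. It lies about 5 mm or less from the tray's centre.
- **Bystanders:** In the final views the glue bottle, tape roll, screwdrivers and side cutters look unmoved. I checked them by eye only and did not measure them.
- **Disagreements:**
  - The cameras differed by 3 to 5 mm on the positions of the cupboard, cell and tray, and the coarse scene view was about 14 mm off. I relied on the close wrist views.
  - Two estimates of how far the cell stuck out below the fingertips differed by 2.5 mm, so I felt for the tray floor in small steps.

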